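# Pre-dry a bridge under the half-open furnace hood

## Task

The glazed bridge on the porcelain furnace's firing table has to be pre-dried: with the lift lever on the furnace's side, raise the hood until its pointer stands at the long mark, 45 degrees open, and keep it there for 8 seconds without a break. Then lower the hood gently until it is fully shut, bring the lever fully down and let go. The hood and its counterweight are hot and over-balance: never touch them, never let the hood slam shut or fly up against its back stop, and leave the other things on the bench alone.

Things in the scene. Friction and masses are not known exactly. Their poses are not given: they have to be found in the camera images.
- furnace: Fixed dental porcelain furnace: white box 340 mm deep (x), 260 wide (y), 150 high, slanted lit panel at its front (-x). Origin: centre of its underside on the bench; z up. On its right flank (-y) are the lift lever and an upright quadrant with ticks every 15 deg from straight up (0) to the rear (90), the one at 45 long. The hinge line is parallel to y at x +150, z 170 mm.
- hinge (a point): Point on the hinge line, the common axis of hood and lever, 225 mm to the right (-y) of the furnace's middle plane, level across from the middle of the lever's grip bar. Axes as the furnace's. The lift spring sits in the lever's hub, between lever and hood; nominally it opens the hood with 0.12 + 0.75 x (lever joint) N m and pushes the lever down with the same moment.
- opening (a joint): Opening angle of the hood, rad: 0 shut, grows as its front edge rises; 0.785 = 45 deg, pointer at the long mark; back stop at 1.25. Inertia about the hinge 0.111 kg m2; closing weight moment 0.99 cos(angle) - 0.416 sin(angle) N m, nominal: hood weights differ by up to 14 %, which scales the inertia and both moments alike; damping 0.04 N m s/rad, almost no dry friction.
- hood: Hot white hood (muffle), swings about the hinge line. Origin on that line in the furnace's middle plane, axes as the furnace's when shut. Shell from 37 to 307 mm before the origin (-x), 10 below to 105 above, 118 to either side; 30 mm cap on top; arms and counterweight reach 142 mm behind. With the lever held still it falls away from 45 deg to either side, e-fold in 0.6 to 1.1 s.
- lever (a joint): How far the lift lever is raised ahead of the hood, rad: 0 = down on a dog of the hood's shaft, to 1.5; lever over the bench q = opening + lever. Its arm, 160 mm from hinge line to grip bar, points forward (-x) and 0.25 + q rad above the horizontal, past upright to the rear. With the hood shut it lifts at q = 0.95 to 1.4; q = 1.1 to 1.3 balances it at 45 deg. Let go, lever and hood drop.
- grip (a point): Middle of the lever's grip bar: black round sleeve 22 mm thick that spins freely on its spindle, parallel to the furnace's y, from 168 to 273 mm right of the furnace's middle plane; the 12 mm steel arm is on its furnace side, at 160 mm. Pinch it from above, fingers closing along the furnace's x. Lever down, it is 210 mm above the bench, nothing below it. Site axes turn with the lever.
- jar: Bystander: closed glass jar with a black cap, 48 mm wide, 55 mm high, on the bench to the right of the furnace. Origin: centre of its underside.
- cast: Bystander: plaster cast of a jaw, 62 x 70 mm, 32 mm high, on the bench. Origin: centre of its underside.
- tray: Bystander: round white honeycomb firing tray, 60 mm wide, 18 mm high, with thin pins on top. Origin: centre of its underside.

How it is judged:
On the way:
1. the hood is kept at the long mark (45 degrees, within 0.1 rad) for 8 seconds without a break (value of joint opening between 0.685 and 0.885 rad), for 8 s.
At the end, for the whole second after the job is handed in: The hood has been kept within 0.1 rad of 45 degrees for 8 seconds on end; it is now fully shut (under 0.03 rad) and at rest, and the lever is down (under 0.08 rad) and released (value of joint opening below 0.03 rad and value of joint lever below 0.08 rad and velocity of joint opening between -0.05 and 0.05 rad/s); the robot touches nothing.
It fails at once if the robot touches the hot hood or its counterweight (more than 1 N) (contact force between any of the fingers, the arm and hood_c0 above 1 N or contact force between any of the fingers, the arm and hood_c1 above 1 N or contact force between any of the fingers, the arm and hood_c2 above 1 N or contact force between any of the fingers, the arm and hood_c3 above 1 N or contact force between any of the fingers, the arm and hood_c4 above 1 N or contact force between any of the fingers, the arm and hood_c5 above 1 N).
It fails at once if the hood slams shut (closing faster than 0.5 rad/s in the last 0.06 rad) (value of joint opening below 0.06 rad and velocity of joint opening below -0.5 rad/s).
It fails at once if the hood flies up to its back stop (beyond 1.2 rad) (value of joint opening above 1.2 rad).
It fails at once if a thing on the bench is moved by more than 30 mm (distance of any of jar, cast, tray from where it was at the start of the episode above 0.03 m).
It also fails if it takes over 72 s, if anything falls off the work surface, if the arm or the gripper's body presses on something with over 40 N, if the wrist force passes 120 N, or if a joint passes its speed limit or range.

## Robot

A 6-joint arm with a two-finger parallel gripper is mounted at the origin on the work surface. World frame = base frame: x ahead of the robot, y to its left, z up, the work surface at z = 0. Lengths are in m, angles in rad, forces in N, time in s.
With the tool pointing down it reaches from about 0.3 to 0.875 m from the base axis. Payload 6.4 kg.
Tool frame: the origin (TCP) lies midway between the tips of the shut fingers; the grasp point (between the pads) lies 19 mm behind it; z points along the fingers, y is the line along which they close (so a half turn about z gives the same grasp; the last joint's range is limited). The gripper opens to 85 mm and grips with 20 to 120 N. Pads are 22 mm wide; open, the fingers measure 114 mm over their backs; the gripper's body (76 mm by 85 mm) begins 54 mm behind the grasp point. The pads swing forward as they close: fully open they stand 13 mm farther back than shut.
Start: joints at [1.116, 0.181, 1.607, -0, 1.354, -0.206], TCP at [0.142, 0.557, 0.231] pointing down, gripper open.
Joint ranges: [-2.99, 2.99], [-0.89, 2.07], [0.3, 2.58], [-1.14, 4.28], [0, 2.63], [-3.12, 3.12]. Speed limits (rad/s): [2.57, 2.57, 3.01, 3.14, 3.14, 3.14].

## Interface

Orientations are given as a unit quaternion [w, x, y, z].
In Python, from bench import get_obs, camera, hand_in gives the robot as it stands.
- The arm moves only by the tool carry_out, never from a script. Its argument "plan" is a list that holds one entry, the list of rows, each a list of 7 numbers: the shift along the world's x, y, z in m, then the turn, a rotation vector about the world's x, y, z in rad, then the opening, from 0 (shut) to 1 (fully open). In form: [[[x, y, z, rx, ry, rz, hand], ...]]. A call has exactly 5 rows; each row is the pose to reach, as a shift and turn from the pose commanded when the call began; what a row does not reach only later rows make up. A row lasts 1/12 s, in which the tool goes at most 41.7 mm and 7.16 degrees, less where a joint would pass 70% of its speed; a pose out of reach is approached as far as the arm can. A call with a gripper value outside its range is refused whole. The fingers move at their own pace and stop on an object; the grip force is fixed at half the most. Time passes only in rows, so rows that repeat a pose let the fingers close, or fill a call up. It gives the time, the measured TCP pose, the force, the opening and the grip force at its end, in the units of the state.
- get_obs(): the state, without advancing time (a new reading comes with each control period).
- camera(name): name is "scene" or "top"; returns a dict with "pixels" (420x560x3 uint8, red, green, blue), "z_map" (420x560 float32, m along the optical axis (not along the pixel's ray), 0 where there is no reading), "camera_matrix" (3x3 intrinsics, pixels), "cam_to_world" (4x4, takes a point from camera to world coordinates). Camera axes: x right, y up, looking along -z (the intrinsics and any distortion apply to the point x, -y, -z); pixel columns grow to the right and rows downward; lengths in m; the calibration is good to about 2 mm. A picture is of the moment at which its call begins.
- hand_in(): hands the job in; it is judged then, once.
The state is a dict: "time_s": time; "q": joint angles; "dq": joint speeds; "joint_efforts": joint torques, N m; "eef_pos": TCP position; "eef_rot": TCP orientation; "wrist_force": force on the tool from outside, world axes, zero at the start; "torque": the same for the moment, N m; "opening": opening from 0.0 (shut) to 1.0 (fully open); "grasp_force": force on a finger pad.
Only numpy, scipy, OpenCV 4.12 (cv2) and the standard library are available. Lean on these libraries where they do the work, as an engineer would, in place of code of your own. Each camera call takes 0.05 s, during which the arm holds its last target. There are 200 camera calls.

## Working session

There is one attempt and no reset: what is moved stays moved. The work goes in short steps, Python scripts to look and compute and a tool call to move; the robot and the scene stay as the last step left them, time stands still between calls to the robot, and variables do not carry over. Pictures are saved under pics/ and viewed, at most 10 in all, crops included, and the job is handed in when it is done.

Besides the shell and the picture viewer there is one more tool, called after "Emit:" by a JSON object that holds its "fn" and its "kwargs", one argument or row to a line. carry_out: Moves the arm, as the interface text tells. Its arguments: {"type":"object","properties":{"plan":{"type":"array","items":{"type":"array","items":{"type":"array","items":{"type":"number"}}}}},"required":["plan"]}

```bash
mkdir -p pics; ls; cat > h.py <<'E'
import numpy as np, cv2
from bench import get_obs, camera, hand_in
def P(c,u,v,z=None):
    K=c["camera_matrix"];M=c["cam_to_world"]
    d=c["z_map"][int(v),int(u)] if z is None else z
    p=np.array([(u-K[0,2])/K[0,0]*d,-(v-K[1,2])/K[1,1]*d,-d,1]); return (M@p)[:3]
def cloud(c):
    K=c["camera_matrix"];M=c["cam_to_world"];d=c["z_map"];v,u=np.mgrid[:d.shape[0],:d.shape[1]]
    p=np.stack([(u-K[0,2])/K[0,0]*d,-(v-K[1,2])/K[1,1]*d,-d,np.ones_like(d)],-1)
    w=(p@M.T)[...,:3]; w[d==0]=np.nan; return w
E
python3 - <<'E'
from h import *
print(get_obs())
for n in("scene","top"):
    c=camera(n); np.savez("/tmp/"+n,**c); cv2.imwrite(f"pics/{n}0.png",c["pixels"][...,::-1]); print(c["camera_matrix"],c["cam_to_world"])
E
```

```text
pics
{'time_s': 0.0, 'q': array([ 1.11571040e+00,  1.81528995e-01,  1.60801179e+00,  1.82188451e-05,
        1.35377867e+00, -2.06316151e-01]), 'dq': array([-0.00025265,  0.00020431, -0.001684  , -0.00135478,  0.00104215,
        0.00260823]), 'joint_efforts': array([-1.23533482e-03, -4.44865930e+01, -3.51337659e+01, -2.84312628e-04,
        8.91505071e-03, -3.04510525e-05]), 'eef_pos': array([0.14131314, 0.5568019 , 0.23038909]), 'eef_rot': array([-2.88764635e-04,  1.24066306e-01,  9.92273554e-01, -8.13732176e-04]), 'wrist_force': array([-0.45964781,  0.86599969, -0.05502358]), 'torque': array([-0.03811083, -0.04008783, -0.0422077 ]), 'grasp_force': 0.0, 'opening': 0.9999864043342039}
[[444.46400783   0.         277.45649483]
 [  0.         444.46400783 209.67337667]
 [  0.           0.           1.        ]] [[ 0.4089818  -0.72239689  0.5575631   1.14998862]
 [ 0.91253668  0.32157023 -0.25272396 -0.28166681]
 [ 0.00327131  0.61215628  0.79073003  0.98688354]
 [ 0.          0.          0.          1.        ]]
[[484.56811982   0.         273.04166886]
 [  0.         484.56811982 211.90071677]
 [  0.           0.           1.        ]] [[ 0.02406204  0.99668088 -0.07777049  0.4508089 ]
 [-0.99937791  0.02598754  0.02384215  0.02493201]
 [ 0.02578407  0.07714842  0.99668616  1.47481851]
 [ 0.          0.          0.          1.        ]]
```

View pics/scene0.png

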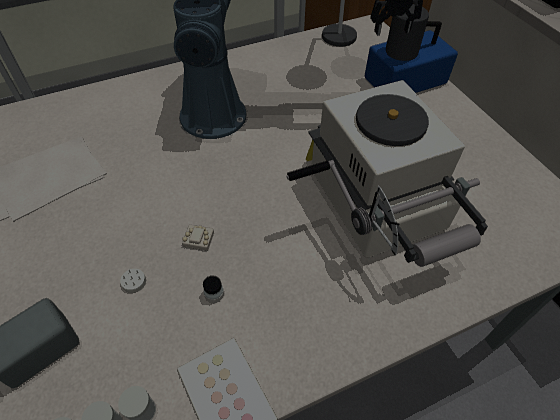

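View pics/top0.png

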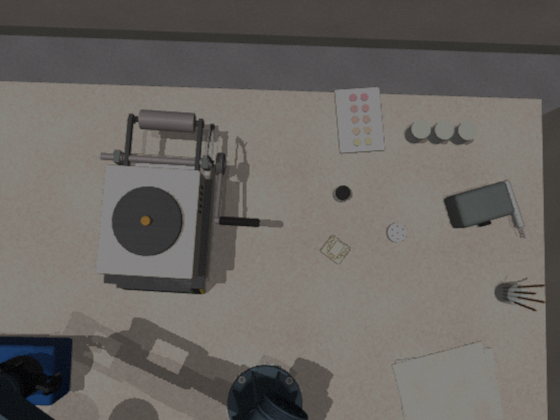

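The furnace stands with its front towards the robot, turned slightly. In the top picture the black grip sleeve runs from about (221,221) to (259,222), with the steel arm at x≈220 going up to the hub at (220,162). The cap knob is at (146,220) and the counterweight at (167,121). The jar (343,193), cast (336,249) and tray (397,232) are all well clear to the right.

```bash
python3 - <<'E'
from h import *
for n in("scene","top"):
    c=dict(np.load(f"/tmp/{n}.npz")); w=cloud(c)
    rgb=c["pixels"].astype(int)
    print(n)
    # hood top plane
    z=w[...,2]; 
    if n=="top":
        sub=np.zeros(z.shape,bool); sub[150:300,90:215]=1
        m=sub&(z>0.265)&(z<0.285)
        print("z hist",np.histogram(z[sub],bins=np.arange(0,.36,.01)))
        r=cv2.minAreaRect(w[m][:,:2].astype(np.float32)*1000); print("hood rect",r,cv2.boxPoints(r).tolist(),m.sum())
        m=sub&(z>0.295); r=cv2.minAreaRect(w[m][:,:2].astype(np.float32)*1000);print("cap",r)
        win=(slice(205,240),slice(214,270))
    else: win=(slice(150,190),slice(275,335))
    m=np.zeros(z.shape,bool); m[win]=1; m&=(z>0.185)&(z<0.25)&(rgb.max(-1)<60)
    p=w[m]; print("bar",m.sum(),p.mean(0),p.min(0),p.max(0))
    xy=p[:,:2]; vx,vy,x0,y0=cv2.fitLine(xy.astype(np.float32),cv2.DIST_L2,0,.01,.01).ravel(); print("dir",vx,vy,np.degrees(np.arctan2(vx,vy)))
    t=(xy-[x0,y0])@[vx,vy]; print("ends",[x0+vx*t.min(),y0+vy*t.min()],[x0+vx*t.max(),y0+vy*t.max()],"ztop",np.percentile(p[:,2],95))
for n,ps in(("top",[(146,220),(220,162),(167,121),(105,157),(343,193)]),("scene",[(394,114),(362,220)])):
    c=dict(np.load(f"/tmp/{n}.npz"))
    for u,v in ps: print(n,u,v,P(c,u,v))
for n,b in(("top",(90,90,290,300)),("scene",(270,70,490,300))):
    im=cv2.imread(f"pics/{n}0.png")[b[1]:b[3],b[0]:b[2]]; cv2.imwrite(f"pics/{n}0c.png",cv2.resize(im,None,fx=2.6,fy=2.6,interpolation=2))
E
```

```text
scene
bar 401 [0.52864686 0.08154832 0.2149114 ] [0.51417522 0.02694582 0.20012947] [0.55433045 0.14646804 0.22224828]
dir 0.05337843 0.9985744 3.0598128
ends [np.float64(0.525719005391761), np.float64(0.026775127293745753)] [np.float64(0.5321159419884728), np.float64(0.14644550836622222)] ztop 0.22082251510501671
top
z hist (array([2498,   20,   61,   86,   69,   49,   54,   47,   55,   40,   14,
          6,    4,   64,  801, 1573,   54,  485,  509,  102,   50,   52,
         58,   59,   61,   58,  105, 6209,  530, 3584,   93,    3,    0,
          0,    0]), array([0.  , 0.01, 0.02, 0.03, 0.04, 0.05, 0.06, 0.07, 0.08, 0.09, 0.1 ,
       0.11, 0.12, 0.13, 0.14, 0.15, 0.16, 0.17, 0.18, 0.19, 0.2 , 0.21,
       0.22, 0.23, 0.24, 0.25, 0.26, 0.27, 0.28, 0.29, 0.3 , 0.31, 0.32,
       0.33, 0.34, 0.35]))
hood rect ((539.7667236328125, 294.51116943359375), (252.8169708251953, 319.7799072265625), 87.79864501953125) [[375.13922119140625, 174.3375701904297], [694.6831665039062, 162.0543670654297], [704.3942260742188, 414.68475341796875], [384.85028076171875, 426.96795654296875]] 6646
cap ((514.7010498046875, 300.94891357421875), (164.457275390625, 164.09628295898438), 31.067642211914062)
bar 318 [0.52244535 0.08409436 0.21907673] [0.51123681 0.03068583 0.20660884] [0.53533706 0.13481962 0.22745856]
dir 0.04766108 0.9988636 2.7318137
ends [np.float64(0.5199007901578713), np.float64(0.030767015438595315)] [np.float64(0.5248763195890785), np.float64(0.13504234930812398)] ztop 0.22423695288684964
top 146 220 [0.51438763 0.30073623 0.30919374]
top 220 162 [0.67887257 0.13811765 0.20276001]
top 167 121 [0.79329745 0.28856864 0.1709103 ]
top 105 157 [0.68825602 0.4490111  0.17670968]
top 343 193 [ 0.62349638 -0.21531079  0.05163802]
scene 394 114 [0.52330494 0.29887888 0.30612101]
scene 362 220 [0.69433959 0.13052742 0.19529713]
```

View pics/scene0c.png

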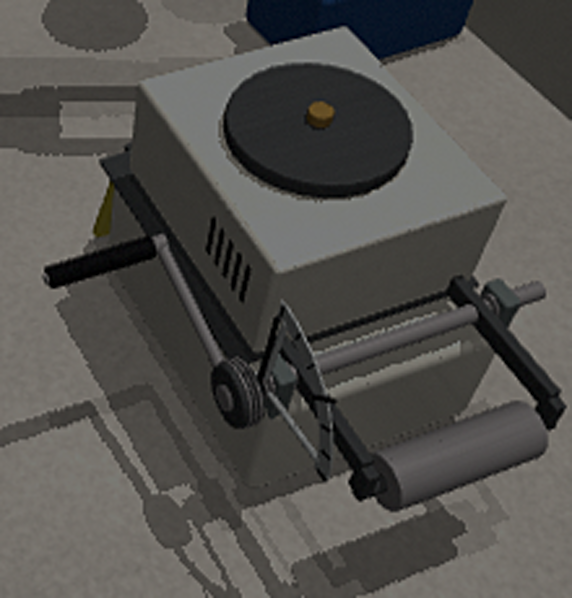

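The enlarged crop shows the grip bar, from about (45,275) to (160,240). It also shows the lever arm running to the hub at (240,392), the quadrant and the pointer. The hood is shut and the lever is down. I'll start the approach high and clear of the hood while I build the angle measurement.

Emit:
{"fn": "carry_out", "kwargs": {
  "plan": [
    [[0.08, -0.08, 0.17, 0, 0, -0.6, 1], [0.08, -0.08, 0.17, 0, 0, -0.6, 1], [0.08, -0.08, 0.17, 0, 0, -0.6, 1], [0.08, -0.08, 0.17, 0, 0, -0.6, 1], [0.08, -0.08, 0.17, 0, 0, -0.6, 1]]
  ]
}}

```text
time_s: 0.52
eef_pos: [0.2221, 0.4762, 0.4032]
eef_rot: [0.0, 0.415, 0.91, 0.0]
wrist_force: [0.9, 0.2, -0.1]
opening: 0.997
grasp_force: 0.0
```

```bash
cat >> h.py <<'E'
from scipy.optimize import minimize, minimize_scalar, least_squares
PSI=np.radians(-2.75); H=np.array([0.678,0.074,0.17])
R=np.array([[np.cos(PSI),-np.sin(PSI),0],[np.sin(PSI),np.cos(PSI),0],[0,0,1]])
def hoodpts(c):
    f=(cloud(c).reshape(-1,3)-H)@R; f[:,1]-=.225      # hinge-line frame, y from middle plane
    f=f[~np.isnan(f[:,0])]
    r=np.hypot(f[:,0],f[:,2])
    f=f[(abs(f[:,1])<.112)&(r>.10)&(r<.36)&(f[:,2]>.03)]
    return f[:: max(1,len(f)//4000)]
def cost(t,f,dx=0,dz=0):
    c,s=np.cos(t),np.sin(t); x=f[:,0]-dx; z=f[:,2]-dz
    X=x*c-z*s; Z=x*s+z*c   # opening lifts -x side: unrotate
    inx=(X>-.32)&(X<-.02)
    d=np.minimum(np.where(inx,abs(Z-.105),1),abs(X+.307))
    rc=np.hypot(X+CAPX,f[:,1]); d=np.minimum(d,np.where(rc<.09,abs(Z-.135),1))
    return np.mean(np.minimum(d,.015))
CAPX=.172
def theta(c,lo=-.1,hi=1.3):
    f=hoodpts(c); g=np.arange(lo,hi,.02); k=np.argmin([cost(t,f) for t in g])
    o=minimize_scalar(lambda t:cost(t,f),bounds=(g[k]-.03,g[k]+.03),method="bounded"); return o.x,o.fun,len(f)
E
python3 - <<'E'
from h import *
import time
for n in("scene","top"):
    c=dict(np.load(f"/tmp/{n}.npz")); t=time.time(); print(n,theta(c),time.time()-t)
    f=hoodpts(c); m=f[:,2]<.12; print(np.median(f[m&(f[:,2]>.09)],0), np.percentile(f[m],[1,99],axis=0)); m=f[:,2]>.125; print("cap",f[m].mean(0),f[m].min(0),f[m].max(0))
o=get_obs(); print(o["time_s"],o["eef_pos"],o["eef_rot"],o["q"])
E
```

```text
scene (np.float64(-0.010667729734593404), np.float64(0.005375277036593052), 7292) 0.16447973251342773
[-0.10566827 -0.02158192  0.10455091] [[-0.30462741 -0.11055583  0.09345388]
 [-0.03866014  0.10987383  0.1195016 ]]
cap [-0.1695579  -0.0052615   0.12952488] [-0.24638408 -0.0850366   0.12500572] [-0.08865183  0.07210795  0.13773581]
top (np.float64(-0.0027650199661467833), np.float64(0.0053600815471468765), 4962) 0.08817100524902344
[-0.18106223  0.00026434  0.10637103] [[-0.30673525 -0.11061932  0.10074998]
 [-0.04100905  0.11013116  0.1194972 ]]
cap [-0.17557037 -0.00339706  0.12704772] [-0.25647109 -0.08504747  0.12500019] [-0.09080242  0.07771162  0.14130848]
0.5167 [0.22211891 0.47623086 0.40316163] [1.31326961e-04 4.14580726e-01 9.10012513e-01 1.72730438e-04] [ 9.08392819e-01 -1.99197863e-02  1.48253877e+00 -1.76049300e-04
  1.67857656e+00  1.92541581e-01]
```

Emit:
{"fn": "carry_out", "kwargs": {
  "plan": [
    [[0.11, -0.17, 0, 0, 0, -0.6, 1], [0.11, -0.17, 0, 0, 0, -0.6, 1], [0.11, -0.17, 0, 0, 0, -0.6, 1], [0.11, -0.17, 0, 0, 0, -0.6, 1], [0.11, -0.17, 0, 0, 0, -0.6, 1]]
  ]
}}

```text
time_s: 0.93
eef_pos: [0.3322, 0.3051, 0.4011]
eef_rot: [0.0, 0.665, 0.747, -0.0]
wrist_force: [0.9, 1.5, -0.5]
opening: 0.998
grasp_force: 0.0
```

Emit:
{"fn": "carry_out", "kwargs": {
  "plan": [
    [[0.11, -0.17, 0, 0, 0, -0.17, 1], [0.11, -0.17, 0, 0, 0, -0.17, 1], [0.11, -0.17, 0, 0, 0, -0.17, 1], [0.11, -0.17, 0, 0, 0, -0.17, 1], [0.11, -0.17, 0, 0, 0, -0.17, 1]]
  ]
}}

```text
time_s: 1.35
eef_pos: [0.4423, 0.1349, 0.401]
eef_rot: [0.0, 0.724, 0.69, -0.0]
wrist_force: [-0.3, 0.6, -0.6]
opening: 1.002
grasp_force: 0.0
```

Emit:
{"fn": "carry_out", "kwargs": {
  "plan": [
    [[0.082, -0.064, 0, 0, 0, 0, 1], [0.082, -0.064, 0, 0, 0, 0, 1], [0.082, -0.064, 0, 0, 0, 0, 1], [0.082, -0.064, -0.1, 0, 0, 0, 1], [0.082, -0.064, -0.1, 0, 0, 0, 1]]
  ]
}}

```text
time_s: 1.77
eef_pos: [0.5259, 0.0717, 0.3186]
eef_rot: [0.002, 0.725, 0.689, 0.002]
wrist_force: [0.7, -0.4, -0.5]
opening: 0.996
grasp_force: 0.0
```

```bash
sed -i 's/abs(Z-.135)/abs(Z-.126)/' h.py; python3 - <<'E'
from h import *
for n in("scene","top"):
    c=camera(n); print(n,theta(c)); cv2.imwrite(f"pics/{n}1.png",c["pixels"][...,::-1])
o=get_obs(); print(o["time_s"],o["eef_pos"],o["eef_rot"],o["q"])
E
```

```text
scene (np.float64(-0.008955276741099225), np.float64(0.002206192600028643), 7275)
top (np.float64(0.0009634877181443459), np.float64(0.002275851461836009), 4964)
1.8667 [0.51910435 0.07323124 0.30951264] [-0.00599672  0.72418621  0.68955829 -0.00526668] [-8.65190163e-02  2.07969439e-02  1.62366188e+00  4.30754163e-05
  1.51309621e+00 -3.75441158e-02]
```

View pics/scene1.png

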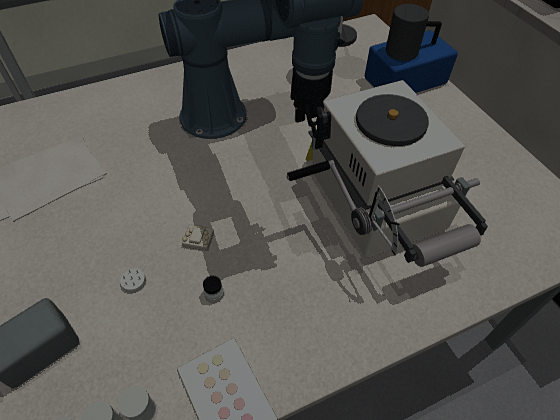

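The gripper is above the bar, with the fingers at about (312,105)–(322,140) and the bar at about (290,176)–(330,165), and it is clear of the hood. Next I descend and close.

Emit:
{"fn": "carry_out", "kwargs": {
  "plan": [
    [[0, 0, -0.02, 0, 0, 0, 1], [0, 0, -0.05, 0, 0, 0, 1], [0, 0, -0.08, 0, 0, 0, 1], [0, 0, -0.1, 0, 0, 0, 1], [0, 0, -0.11, 0, 0, 0, 1]]
  ]
}}

```text
time_s: 2.28
eef_pos: [0.5231, 0.0737, 0.2073]
eef_rot: [-0.001, 0.724, 0.69, -0.001]
wrist_force: [-0.9, -0.2, 0.2]
opening: 1.0
grasp_force: 0.0
```

Emit:
{"fn": "carry_out", "kwargs": {
  "plan": [
    [[0, 0, 0, 0, 0, 0, 1], [0, 0, 0, 0, 0, 0, 0], [0, 0, 0, 0, 0, 0, 0], [0, 0, 0, 0, 0, 0, 0], [0, 0, 0, 0, 0, 0, 0]]
  ]
}}

```text
time_s: 2.7
eef_pos: [0.5245, 0.0733, 0.2097]
eef_rot: [0.001, 0.724, 0.69, 0.001]
wrist_force: [-0.2, 0.1, -0.5]
opening: 0.461
grasp_force: 0.0
```

Emit:
{"fn": "carry_out", "kwargs": {
  "plan": [
    [[0, 0, 0, 0, 0, 0, 0], [0, 0, 0, 0, 0, 0, 0], [0, 0, 0, 0, 0, 0, 0], [0, 0, 0, 0, 0, 0, 0], [0, 0, 0, 0, 0, 0, 0]]
  ]
}}

```text
time_s: 3.12
eef_pos: [0.5227, 0.0733, 0.2083]
eef_rot: [-0.001, 0.724, 0.69, -0.001]
wrist_force: [-5.2, -0.5, 5.0]
opening: 0.223
grasp_force: 58.6
```

```bash
python3 - <<'E'
from h import *
for n in("scene","top"):
    c=camera(n); print(n,theta(c)); im=c["pixels"][...,::-1]; cv2.imwrite(f"pics/{n}2.png",cv2.resize(im[80:280,260:480] if n=="scene" else im[80:290,90:310],None,fx=2.6,fy=2.6))
o=get_obs(); print(o)
E
```

```text
scene (np.float64(-0.008875509811268908), np.float64(0.002182184662008467), 7272)
top (np.float64(0.0012794821087370699), np.float64(0.0022827098975420797), 4959)
{'time_s': 3.2167, 'q': array([-8.54657862e-02,  9.90844361e-02,  1.74733926e+00, -3.01454861e-04,
        1.29707282e+00, -3.77376155e-02]), 'dq': array([ 1.52271423e-03, -7.22870848e-04,  4.22447222e-04,  5.32423468e-04,
       -6.05185250e-05, -8.49493153e-05]), 'joint_efforts': array([ -0.40150666, -37.67393589, -35.11138201,   0.23113099,
        -1.7222682 ,   0.10870235]), 'eef_pos': array([0.5227214 , 0.07335476, 0.20825699]), 'eef_rot': array([-6.17206209e-04,  7.23749753e-01,  6.90061858e-01, -7.39109018e-04]), 'wrist_force': array([-5.64454786, -0.38685777,  3.82832335]), 'torque': array([-0.01619326,  0.94666567,  0.12393453]), 'grasp_force': 58.56388449668884, 'opening': 0.22364347823827632}
```

View pics/scene2.png

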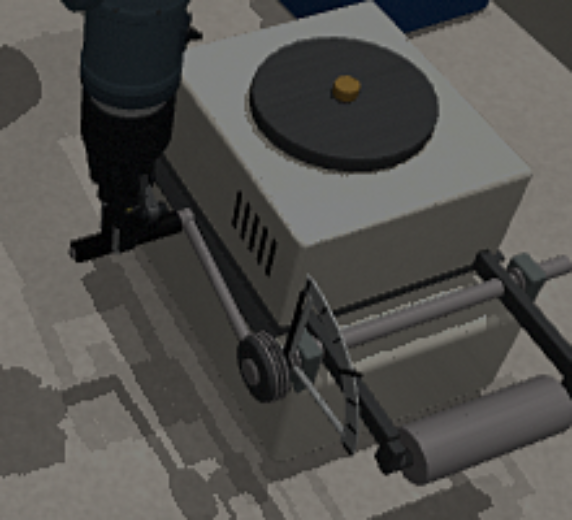

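The fingers hold the bar only at their tips: the TCP is at z 0.208, because the previous descent was cut short. I'll open, go 17 mm lower and regrip.

Emit:
{"fn": "carry_out", "kwargs": {
  "plan": [
    [[0, 0, 0, 0, 0, 0, 0.8], [0, 0, 0, 0, 0, 0, 0.8], [-0.002, 0, 0, 0, 0, 0, 0.8], [-0.002, 0, -0.01, 0, 0, 0, 0.8], [-0.002, 0, -0.017, 0, 0, 0, 0.8]]
  ]
}}

```text
time_s: 3.63
eef_pos: [0.5216, 0.0733, 0.1902]
eef_rot: [0.0, 0.724, 0.69, 0.0]
wrist_force: [-0.4, -0.7, -0.8]
opening: 0.798
grasp_force: 0.0
```

Emit:
{"fn": "carry_out", "kwargs": {
  "plan": [
    [[0, 0, 0, 0, 0, 0, 0.8], [0, 0, 0, 0, 0, 0, 0], [0, 0, 0, 0, 0, 0, 0], [0, 0, 0, 0, 0, 0, 0], [0, 0, 0, 0, 0, 0, 0]]
  ]
}}

```text
time_s: 4.05
eef_pos: [0.5224, 0.0733, 0.1914]
eef_rot: [0.001, 0.724, 0.69, 0.001]
wrist_force: [9.0, -0.5, -0.5]
opening: 0.244
grasp_force: 50.7
```

Emit:
{"fn": "carry_out", "kwargs": {
  "plan": [
    [[0, 0, 0, 0, 0, 0, 0], [0, 0, 0, 0, 0, 0, 0], [0, 0, 0, 0, 0, 0, 0], [0, 0, 0, 0, 0, 0, 0], [0, 0, 0, 0, 0, 0, 0]]
  ]
}}

```text
time_s: 4.47
eef_pos: [0.5225, 0.0733, 0.1915]
eef_rot: [0.001, 0.724, 0.69, 0.001]
wrist_force: [5.3, 0.4, -0.8]
opening: 0.236
grasp_force: 58.6
```

```bash
cat > s.py <<'E'
from h import *
import json,sys
# one control tick: see, log
c=camera("top"); th,co,n=theta(c); o=get_obs()
e=o["eef_pos"]; 
json.dump([o["time_s"]-.05,th,*e,*o["wrist_force"]],open("log.jsonl","a")); open("log.jsonl","a").write("\n")
print("t %.2f th_top %.3f (%.4f,%d)"%(o["time_s"],th,co,n),"eef",e.round(4),"F",o["wrist_force"].round(1),"gf %.0f op %.3f"%(o["grasp_force"],o["opening"]))
E
python3 s.py
```

```text
t 4.52 th_top 0.001 (0.0023,4959) eef [0.5225 0.0732 0.1915] F [5.7 0.1 0.5] gf 59 op 0.234
```

Emit:
{"fn": "carry_out", "kwargs": {
  "plan": [
    [[0.0017, -0.0001, 0.0062, 0, 0, 0, 0], [0.0047, -0.0002, 0.0153, 0, 0, 0, 0], [0.0083, -0.0004, 0.0242, 0, 0, 0, 0], [0.0124, -0.0006, 0.0329, 0, 0, 0, 0], [0.017, -0.0008, 0.0413, 0, 0, 0, 0]]
  ]
}}

```text
time_s: 4.98
eef_pos: [0.5386, 0.0726, 0.2318]
eef_rot: [-0.0, 0.724, 0.69, -0.0]
wrist_force: [6.2, 1.3, -6.5]
opening: 0.236
grasp_force: 58.8
```

```bash
python3 s.py x .34 .4 .46 .52 .58
```

```text
t 5.03 th 0.001 (0.0023,4961) q_meas 0.287 q_cmd 0.280 F [ 1.7  0.9 -2.2] gf 59
next [0.34 0.4  0.46 0.52 0.58] [[[0.0051, -0.0002, 0.0081, 0, 0, 0, 0], [0.0107, -0.0005, 0.0159, 0, 0, 0, 0], [0.0167, -0.0008, 0.0234, 0, 0, 0, 0], [0.0232, -0.0011, 0.0305, 0, 0, 0, 0], [0.0301, -0.0014, 0.0372, 0, 0, 0, 0]]]
```

Emit:
{"fn": "carry_out", "kwargs": {
  "plan": [
    [[0.0051, -0.0002, 0.0081, 0, 0, 0, 0], [0.0107, -0.0005, 0.0159, 0, 0, 0, 0], [0.0167, -0.0008, 0.0234, 0, 0, 0, 0], [0.0232, -0.0011, 0.0305, 0, 0, 0, 0], [0.0301, -0.0014, 0.0372, 0, 0, 0, 0]]
  ]
}}

```text
time_s: 5.45
eef_pos: [0.5685, 0.0715, 0.2696]
eef_rot: [-0.001, 0.724, 0.69, -0.001]
wrist_force: [1.1, 3.0, -6.4]
opening: 0.239
grasp_force: 59.0
```

```bash
python3 s.py x .64 .7 .75 .8 .84
```

```text
t 5.50 th 0.001 (0.0023,4955) q_meas 0.588 q_cmd 0.580 F [ 0.1  2.5 -4.7] gf 59
next [0.64 0.7  0.75 0.8  0.84] [[[0.0073, -0.0003, 0.0063, 0, 0, 0, 0], [0.0149, -0.0007, 0.0121, 0, 0, 0, 0], [0.0215, -0.001, 0.0166, 0, 0, 0, 0], [0.0284, -0.0014, 0.0207, 0, 0, 0, 0], [0.034, -0.0016, 0.0238, 0, 0, 0, 0]]]
```

Emit:
{"fn": "carry_out", "kwargs": {
  "plan": [
    [[0.0073, -0.0003, 0.0063, 0, 0, 0, 0], [0.0149, -0.0007, 0.0121, 0, 0, 0, 0], [0.0215, -0.001, 0.0166, 0, 0, 0, 0], [0.0284, -0.0014, 0.0207, 0, 0, 0, 0], [0.034, -0.0016, 0.0238, 0, 0, 0, 0]]
  ]
}}

```text
time_s: 5.92
eef_pos: [0.6023, 0.0702, 0.2936]
eef_rot: [-0.001, 0.724, 0.69, -0.0]
wrist_force: [-5.4, 3.1, -1.6]
opening: 0.239
grasp_force: 59.4
```

```bash
python3 s.py x .87 .9 .92 .94 .96
```

```text
t 5.97 th 0.000 (0.0022,4957) q_meas 0.840 q_cmd 0.840 F [-4.8  4.3 -3.4] gf 59
next [0.87 0.9  0.92 0.94 0.96] [[[0.0043, -0.0002, 0.0022, 0, 0, 0, 0], [0.0086, -0.0004, 0.0042, 0, 0, 0, 0], [0.0116, -0.0006, 0.0055, 0, 0, 0, 0], [0.0145, -0.0007, 0.0067, 0, 0, 0, 0], [0.0175, -0.0008, 0.0078, 0, 0, 0, 0]]]
```

Emit:
{"fn": "carry_out", "kwargs": {
  "plan": [
    [[0.0043, 0, 0.0022, 0, 0, 0, 0], [0.0086, 0, 0.0042, 0, 0, 0, 0], [0.0116, 0, 0.0055, 0, 0, 0, 0], [0.0145, 0, 0.0067, 0, 0, 0, 0], [0.0175, 0, 0.0078, 0, 0, 0, 0]]
  ]
}}

```text
time_s: 6.38
eef_pos: [0.6194, 0.0696, 0.3015]
eef_rot: [-0.001, 0.724, 0.69, -0.001]
wrist_force: [-5.5, 1.7, -0.4]
opening: 0.238
grasp_force: 59.7
```

```bash
sed -i 's/-.048\*/-.035*/' s.py; python3 s.py x .98 1.0 1.015 1.03 1.04
```

```text
t 6.43 th 0.001 (0.0023,4955) q_meas 0.954 q_cmd 0.960 F [-6.1  1.7 -1.8] gf 60
next [0.98  1.    1.015 1.03  1.04 ] [[[0.003, -0.0001, 0.0011, 0, 0, 0, 0], [0.006, -0.0002, 0.0021, 0, 0, 0, 0], [0.0083, -0.0003, 0.0029, 0, 0, 0, 0], [0.0106, -0.0004, 0.0036, 0, 0, 0, 0], [0.0121, -0.0004, 0.004, 0, 0, 0, 0]]]
```

Emit:
{"fn": "carry_out", "kwargs": {
  "plan": [
    [[0.003, -0.0001, 0.0011, 0, 0, 0, 0], [0.006, -0.0002, 0.0021, 0, 0, 0, 0], [0.0083, -0.0003, 0.0029, 0, 0, 0, 0], [0.0106, -0.0004, 0.0036, 0, 0, 0, 0], [0.0121, -0.0004, 0.004, 0, 0, 0, 0]]
  ]
}}

```text
time_s: 6.85
eef_pos: [0.6316, 0.0691, 0.3057]
eef_rot: [-0.001, 0.724, 0.69, -0.001]
wrist_force: [-5.9, 2.3, 0.5]
opening: 0.235
grasp_force: 59.8
```

```bash
python3 s.py x 1.055 1.07 1.08 1.09 1.1
```

```text
t 6.90 th 0.001 (0.0023,4950) q_meas 1.032 q_cmd 1.040 F [-6.8  1.6 -0. ] gf 60
next [1.055 1.07  1.08  1.09  1.1  ] [[[0.0023, -0.0001, 0.0006, 0, 0, 0, 0], [0.0046, -0.0002, 0.0013, 0, 0, 0, 0], [0.0062, -0.0002, 0.0017, 0, 0, 0, 0], [0.0077, -0.0003, 0.002, 0, 0, 0, 0], [0.0093, -0.0003, 0.0024, 0, 0, 0, 0]]]
```

Emit:
{"fn": "carry_out", "kwargs": {
  "plan": [
    [[0.0023, -0.0001, 0.0006, 0, 0, 0, 0], [0.0046, -0.0002, 0.0013, 0, 0, 0, 0], [0.0062, -0.0002, 0.0017, 0, 0, 0, 0], [0.0077, -0.0003, 0.002, 0, 0, 0, 0], [0.0093, -0.0003, 0.0024, 0, 0, 0, 0]]
  ]
}}

```text
time_s: 7.32
eef_pos: [0.6408, 0.0688, 0.3082]
eef_rot: [-0.001, 0.724, 0.69, -0.001]
wrist_force: [-6.1, 1.3, 0.0]
opening: 0.236
grasp_force: 59.8
```

```bash
python3 s.py x 1.11 1.12 1.13 1.14 1.15
```

```text
t 7.37 th 0.001 (0.0023,4953) q_meas 1.091 q_cmd 1.100 F [-6.7  2.   0.9] gf 60
next [1.11 1.12 1.13 1.14 1.15] [[[0.0016, -0.0001, 0.0003, 0, 0, 0, 0], [0.0031, -0.0001, 0.0007, 0, 0, 0, 0], [0.0047, -0.0002, 0.001, 0, 0, 0, 0], [0.0063, -0.0002, 0.0013, 0, 0, 0, 0], [0.0078, -0.0003, 0.0016, 0, 0, 0, 0]]]
```

Emit:
{"fn": "carry_out", "kwargs": {
  "plan": [
    [[0.0016, -0.0001, 0.0003, 0, 0, 0, 0], [0.0031, -0.0001, 0.0007, 0, 0, 0, 0], [0.0047, -0.0002, 0.001, 0, 0, 0, 0], [0.0063, -0.0002, 0.0013, 0, 0, 0, 0], [0.0078, -0.0003, 0.0016, 0, 0, 0, 0]]
  ]
}}

```text
time_s: 7.78
eef_pos: [0.6485, 0.0685, 0.3098]
eef_rot: [-0.001, 0.724, 0.69, -0.001]
wrist_force: [-7.6, 2.2, 1.3]
opening: 0.234
grasp_force: 59.8
```

```bash
python3 s.py x 1.16 1.17 1.18 1.19 1.2
```

```text
t 7.83 th 0.001 (0.0022,4948) q_meas 1.141 q_cmd 1.150 F [-6.   1.7  1. ] gf 60
next [1.16 1.17 1.18 1.19 1.2 ] [[[0.0016, -0.0001, 0.0003, 0, 0, 0, 0], [0.0032, -0.0001, 0.0005, 0, 0, 0, 0], [0.0047, -0.0002, 0.0007, 0, 0, 0, 0], [0.0063, -0.0002, 0.001, 0, 0, 0, 0], [0.0079, -0.0003, 0.0012, 0, 0, 0, 0]]]
```

Emit:
{"fn": "carry_out", "kwargs": {
  "plan": [
    [[0.0016, -0.0001, 0.0003, 0, 0, 0, 0], [0.0032, -0.0001, 0.0005, 0, 0, 0, 0], [0.0047, -0.0002, 0.0007, 0, 0, 0, 0], [0.0063, -0.0002, 0.001, 0, 0, 0, 0], [0.0079, -0.0003, 0.0012, 0, 0, 0, 0]]
  ]
}}

```text
time_s: 8.25
eef_pos: [0.6565, 0.0682, 0.3111]
eef_rot: [-0.001, 0.724, 0.69, -0.001]
wrist_force: [-5.5, 1.6, 1.2]
opening: 0.235
grasp_force: 59.8
```

```bash
python3 s.py x 1.21 1.22 1.23 1.24 1.25
```

```text
t 8.30 th 0.001 (0.0023,4938) q_meas 1.191 q_cmd 1.200 F [-6.4  1.3  1.2] gf 60
next [1.21 1.22 1.23 1.24 1.25] [[[0.0016, -0.0001, 0.0002, 0, 0, 0, 0], [0.0032, -0.0001, 0.0004, 0, 0, 0, 0], [0.0048, -0.0002, 0.0005, 0, 0, 0, 0], [0.0064, -0.0002, 0.0006, 0, 0, 0, 0], [0.008, -0.0003, 0.0008, 0, 0, 0, 0]]]
```

Emit:
{"fn": "carry_out", "kwargs": {
  "plan": [
    [[0.0016, -0.0001, 0.0002, 0, 0, 0, 0], [0.0032, -0.0001, 0.0004, 0, 0, 0, 0], [0.0048, -0.0002, 0.0005, 0, 0, 0, 0], [0.0064, -0.0002, 0.0006, 0, 0, 0, 0], [0.008, -0.0003, 0.0008, 0, 0, 0, 0]]
  ]
}}

```text
time_s: 8.72
eef_pos: [0.6644, 0.0679, 0.312]
eef_rot: [-0.001, 0.724, 0.69, -0.001]
wrist_force: [-7.2, 1.8, 1.4]
opening: 0.234
grasp_force: 59.8
```

```bash
python3 s.py x 1.26 1.265 1.27 1.275 1.28
```

```text
t 8.77 th 0.001 (0.0023,4936) q_meas 1.241 q_cmd 1.250 F [-6.8  1.3  1.6] gf 60
next [1.26  1.265 1.27  1.275 1.28 ] [[[0.0016, -0.0001, 0.0001, 0, 0, 0, 0], [0.0024, -0.0001, 0.0002, 0, 0, 0, 0], [0.0032, -0.0001, 0.0002, 0, 0, 0, 0], [0.004, -0.0001, 0.0002, 0, 0, 0, 0], [0.0048, -0.0002, 0.0003, 0, 0, 0, 0]]]
```

Emit:
{"fn": "carry_out", "kwargs": {
  "plan": [
    [[0.0016, -0.0001, 0.0001, 0, 0, 0, 0], [0.0024, -0.0001, 0.0002, 0, 0, 0, 0], [0.0032, -0.0001, 0.0002, 0, 0, 0, 0], [0.004, -0.0001, 0.0002, 0, 0, 0, 0], [0.0048, -0.0002, 0.0003, 0, 0, 0, 0]]
  ]
}}

```text
time_s: 9.18
eef_pos: [0.6692, 0.0677, 0.3123]
eef_rot: [-0.001, 0.724, 0.69, -0.001]
wrist_force: [-6.6, 1.5, 0.7]
opening: 0.234
grasp_force: 59.9
```

```bash
python3 s.py x 1.29 1.3 1.31 1.315 1.32
```

```text
t 9.23 th 0.005 (0.0022,4947) q_meas 1.270 q_cmd 1.280 F [-7.3  1.4  2.7] gf 60
next [1.29  1.3   1.31  1.315 1.32 ] [[[0.0016, -0.0001, 0.0001, 0, 0, 0, 0], [0.0032, -0.0001, 0.0001, 0, 0, 0, 0], [0.0048, -0.0002, 0.0001, 0, 0, 0, 0], [0.0056, -0.0002, 0.0001, 0, 0, 0, 0], [0.0064, -0.0002, 0.0001, 0, 0, 0, 0]]]
```

Emit:
{"fn": "carry_out", "kwargs": {
  "plan": [
    [[0.0016, -0.0001, 0.0001, 0, 0, 0, 0], [0.0032, -0.0001, 0.0001, 0, 0, 0, 0], [0.0048, -0.0002, 0.0001, 0, 0, 0, 0], [0.0056, -0.0002, 0.0001, 0, 0, 0, 0], [0.0064, -0.0002, 0.0001, 0, 0, 0, 0]]
  ]
}}

```text
time_s: 9.65
eef_pos: [0.6757, 0.0675, 0.3125]
eef_rot: [-0.001, 0.724, 0.69, -0.001]
wrist_force: [-6.6, 1.4, 2.3]
opening: 0.239
grasp_force: 59.9
```

```bash
time RATE=0.25 python3 s.py hold
```

```text
fit s 1.068 b -0.003 cost 0.7  th_model 0.037 w 0.128
u [1.345 1.32  1.318 1.31  1.261 1.181 1.142]
t 9.70 th 0.037 (0.0023,4982) q_meas 1.310 q_cmd 1.320 F [-6.8  2.1  2. ] gf 60
next [1.325 1.33  1.335 1.34  1.345] [[[0.0008, -0.0, -0.0, 0, 0, 0, 0], [0.0016, -0.0001, -0.0, 0, 0, 0, 0], [0.0024, -0.0001, -0.0, 0, 0, 0, 0], [0.0032, -0.0001, -0.0, 0, 0, 0, 0], [0.004, -0.0001, -0.0, 0, 0, 0, 0]]]
real	0m38.062s
user	0m37.865s
sys	0m0.198s
```

Emit:
{"fn": "carry_out", "kwargs": {
  "plan": [
    [[0.0008, 0, 0, 0, 0, 0, 0], [0.0016, -0.0001, 0, 0, 0, 0, 0], [0.0024, -0.0001, 0, 0, 0, 0, 0], [0.0032, -0.0001, 0, 0, 0, 0, 0], [0.004, -0.0001, 0, 0, 0, 0, 0]]
  ]
}}

```text
time_s: 10.12
eef_pos: [0.6797, 0.0673, 0.3125]
eef_rot: [-0.0, 0.724, 0.69, -0.001]
wrist_force: [-6.4, 0.6, 1.5]
opening: 0.235
grasp_force: 59.9
```

```bash
python3 - <<'E'
t=open("s.py").read()
t=t.replace("""    for t in T[:-1]:
        q=qf(t-LAG)+b;""","""    from math import cos,sin
    for q in (qf(np.asarray(T[:-1])-LAG)+b).tolist():
       """).replace("l=max(q-x,0)","l=max(q-x,0.)").replace("s*(.99*np.cos(x)-.416*np.sin(x))","s*(.99*cos(x)-.416*sin(x))")
t=t.replace("for s0 in(.9,1,1.1))","for s0 in(1.07,))").replace("x,w=th0,w0; X","x,w,s,b=float(th0),float(w0),float(s),float(b); X")
open("s.py","w").write(t)
E
time RATE=0.25 python3 s.py hold
```

```text
fit s 1.070 b -0.002 cost 1.0  th_model 0.120 w 0.238
u [1.308 1.328 1.323 1.277 1.209 1.177 1.183]
t 10.17 th 0.118 (0.0023,5154) q_meas 1.336 q_cmd 1.345 F [-6.1  1.6  1.2] gf 60
next [1.338 1.33  1.323 1.315 1.308] [[[-0.0012, 0.0, 0.0, 0, 0, 0, 0], [-0.0024, 0.0001, 0.0, 0, 0, 0, 0], [-0.0036, 0.0001, 0.0, 0, 0, 0, 0], [-0.0048, 0.0002, 0.0, 0, 0, 0, 0], [-0.006, 0.0002, 0.0, 0, 0, 0, 0]]]
real	0m5.280s
user	0m4.914s
sys	0m0.253s
```

Emit:
{"fn": "carry_out", "kwargs": {
  "plan": [
    [[-0.0012, 0, 0, 0, 0, 0, 0], [-0.0024, 0.0001, 0, 0, 0, 0, 0], [-0.0036, 0.0001, 0, 0, 0, 0, 0], [-0.0048, 0.0002, 0, 0, 0, 0, 0], [-0.006, 0.0002, 0, 0, 0, 0, 0]]
  ]
}}

```text
time_s: 10.58
eef_pos: [0.6738, 0.0676, 0.3125]
eef_rot: [-0.0, 0.724, 0.69, -0.001]
wrist_force: [-6.3, 0.8, 0.9]
opening: 0.241
grasp_force: 59.9
```

```bash
RATE=0.25 python3 s.py hold
```

```text
fit s 1.071 b -0.003 cost 2.6  th_model 0.236 w 0.268
u [1.341 1.323 1.274 1.208 1.177 1.196 1.212]
t 10.63 th 0.232 (0.0021,5393) q_meas 1.297 q_cmd 1.308 F [-5.4  1.1  0.7] gf 60
next [1.314 1.321 1.327 1.334 1.341] [[[0.0011, -0.0, 0.0, 0, 0, 0, 0], [0.0021, -0.0001, 0.0, 0, 0, 0, 0], [0.0032, -0.0001, 0.0, 0, 0, 0, 0], [0.0042, -0.0001, -0.0, 0, 0, 0, 0], [0.0053, -0.0002, -0.0, 0, 0, 0, 0]]]
```

Emit:
{"fn": "carry_out", "kwargs": {
  "plan": [
    [[0.0011, 0, 0, 0, 0, 0, 0], [0.0021, -0.0001, 0, 0, 0, 0, 0], [0.0032, -0.0001, 0, 0, 0, 0, 0], [0.0042, -0.0001, 0, 0, 0, 0, 0], [0.0053, -0.0002, 0, 0, 0, 0, 0]]
  ]
}}

```text
time_s: 11.05
eef_pos: [0.6793, 0.0674, 0.3126]
eef_rot: [-0.0, 0.724, 0.69, -0.001]
wrist_force: [-7.2, 1.7, 1.7]
opening: 0.234
grasp_force: 59.9
```

```bash
RATE=0.25 python3 s.py hold
```

```text
fit s 1.069 b -0.007 cost 9.2  th_model 0.338 w 0.224
u [1.336 1.286 1.219 1.18  1.192 1.212 1.217]
t 11.10 th 0.328 (0.0021,5560) q_meas 1.333 q_cmd 1.341 F [-5.7  1.2  1. ] gf 60
next [1.34  1.339 1.338 1.337 1.336] [[[-0.0001, 0.0, 0.0, 0, 0, 0, 0], [-0.0003, 0.0, 0.0, 0, 0, 0, 0], [-0.0004, 0.0, 0.0, 0, 0, 0, 0], [-0.0005, 0.0, 0.0, 0, 0, 0, 0], [-0.0007, 0.0, 0.0, 0, 0, 0, 0]]]
```

Emit:
{"fn": "carry_out", "kwargs": {
  "plan": [
    [[-0.0001, 0, 0, 0, 0, 0, 0], [-0.0003, 0, 0, 0, 0, 0, 0], [-0.0004, 0, 0, 0, 0, 0, 0], [-0.0005, 0, 0, 0, 0, 0, 0], [-0.0007, 0, 0, 0, 0, 0, 0]]
  ]
}}

```text
time_s: 11.52
eef_pos: [0.6786, 0.0674, 0.3125]
eef_rot: [-0.0, 0.724, 0.69, -0.0]
wrist_force: [-4.3, 2.6, 1.0]
opening: 0.234
grasp_force: 59.8
```

```bash
sed -i 's/\[-14:\]/[-5:]/; s/(p\[0\]-1)\/.08/(p[0]-1.07)\/.02/' s.py; RATE=0.25 python3 s.py hold; python3 -c "
from h import *; print(theta(camera('scene')))"
```

```text
fit s 1.075 b -0.004 cost 0.1  th_model 0.425 w 0.218
u [1.322 1.24  1.181 1.185 1.207 1.215 1.214]
t 11.57 th 0.426 (0.0021,5650) q_meas 1.328 q_cmd 1.336 F [-4.9  2.2  0.1] gf 60
next [1.333 1.331 1.328 1.325 1.322] [[[-0.0005, 0.0, 0.0, 0, 0, 0, 0], [-0.0009, 0.0, 0.0, 0, 0, 0, 0], [-0.0014, 0.0, 0.0, 0, 0, 0, 0], [-0.0018, 0.0001, 0.0, 0, 0, 0, 0], [-0.0023, 0.0001, 0.0, 0, 0, 0, 0]]]
(np.float64(0.420843331841109), np.float64(0.0020315613485992704), 4376)
```

Emit:
{"fn": "carry_out", "kwargs": {
  "plan": [
    [[-0.0005, 0, 0, 0, 0, 0, 0], [-0.0009, 0, 0, 0, 0, 0, 0], [-0.0014, 0, 0, 0, 0, 0, 0], [-0.0018, 0.0001, 0, 0, 0, 0, 0], [-0.0023, 0.0001, 0, 0, 0, 0, 0]]
  ]
}}

```text
time_s: 12.03
eef_pos: [0.677, 0.0674, 0.3124]
eef_rot: [0.001, 0.724, 0.69, 0.0]
wrist_force: [-4.0, 0.1, 5.2]
opening: 0.236
grasp_force: 60.1
```

```bash
RATE=0.25 python3 s.py hold
```

```text
fit s 1.075 b -0.003 cost 0.2  th_model 0.548 w 0.263
u [1.217 1.178 1.19  1.209 1.214 1.212 1.21 ]
t 12.08 th 0.548 (0.0021,5681) q_meas 1.318 q_cmd 1.322 F [-4.7  1.4  5.4] gf 60
next [1.301 1.28  1.259 1.238 1.217] [[[-0.0034, 0.0001, -0.0, 0, 0, 0, 0], [-0.0067, 0.0002, -0.0001, 0, 0, 0, 0], [-0.0101, 0.0004, -0.0003, 0, 0, 0, 0], [-0.0134, 0.0005, -0.0005, 0, 0, 0, 0], [-0.0168, 0.0006, -0.0009, 0, 0, 0, 0]]]
```

Emit:
{"fn": "carry_out", "kwargs": {
  "plan": [
    [[-0.0034, 0.0001, 0, 0, 0, 0, 0], [-0.0067, 0.0002, -0.0001, 0, 0, 0, 0], [-0.0101, 0.0004, -0.0003, 0, 0, 0, 0], [-0.0134, 0.0005, -0.0005, 0, 0, 0, 0], [-0.0168, 0.0006, -0.0009, 0, 0, 0, 0]]
  ]
}}

```text
time_s: 12.5
eef_pos: [0.6602, 0.0681, 0.3114]
eef_rot: [0.001, 0.724, 0.69, 0.001]
wrist_force: [-3.2, 1.8, 5.2]
opening: 0.234
grasp_force: 60.3
```

```bash
sed -i 's/^qc=np/cv2.imwrite("pics\/t%.0f.png"%(t0*100),c["pixels"][50:310,60:330,::-1].repeat(2,0).repeat(2,1)[:600])\nqc=np/' s.py; sed -i 's/^mode=/mode=/' s.py; RATE=0.25 python3 s.py hold; ls pics
```

```text
fit s 1.073 b -0.007 cost 0.3  th_model 0.670 w 0.235
u [1.199 1.194 1.207 1.215 1.215 1.213 1.212]
t 12.55 th 0.669 (0.0021,5578) q_meas 1.210 q_cmd 1.217 F [-4.2  1.7  5.4] gf 60
next [1.213 1.21  1.206 1.202 1.199] [[[-0.0006, 0.0, -0.0001, 0, 0, 0, 0], [-0.0012, 0.0, -0.0001, 0, 0, 0, 0], [-0.0018, 0.0001, -0.0002, 0, 0, 0, 0], [-0.0023, 0.0001, -0.0003, 0, 0, 0, 0], [-0.0029, 0.0001, -0.0003, 0, 0, 0, 0]]]
scene0.png
scene0c.png
scene1.png
scene2.png
t1250.png
top0.png
top0c.png
top1.png
top2.png
```

Emit:
{"fn": "carry_out", "kwargs": {
  "plan": [
    [[-0.0006, 0, -0.0001, 0, 0, 0, 0], [-0.0012, 0, -0.0001, 0, 0, 0, 0], [-0.0018, 0.0001, -0.0002, 0, 0, 0, 0], [-0.0023, 0.0001, -0.0003, 0, 0, 0, 0], [-0.0029, 0.0001, -0.0003, 0, 0, 0, 0]]
  ]
}}

```text
time_s: 12.97
eef_pos: [0.6575, 0.0681, 0.3111]
eef_rot: [0.001, 0.724, 0.69, 0.001]
wrist_force: [-4.2, 1.3, 6.2]
opening: 0.236
grasp_force: 60.3
```

```bash
RATE=0.25 python3 s.py hold
```

```text
fit s 1.072 b -0.010 cost 0.3  th_model 0.741 w 0.098
u [1.223 1.212 1.211 1.214 1.216 1.216 1.215]
t 13.02 th 0.740 (0.0021,5466) q_meas 1.195 q_cmd 1.199 F [-3.9  1.4  5.4] gf 60
next [1.203 1.208 1.213 1.218 1.223] [[[0.0008, -0.0, 0.0001, 0, 0, 0, 0], [0.0016, -0.0001, 0.0002, 0, 0, 0, 0], [0.0024, -0.0001, 0.0003, 0, 0, 0, 0], [0.0031, -0.0001, 0.0004, 0, 0, 0, 0], [0.0039, -0.0001, 0.0004, 0, 0, 0, 0]]]
```

View pics/t1250.png

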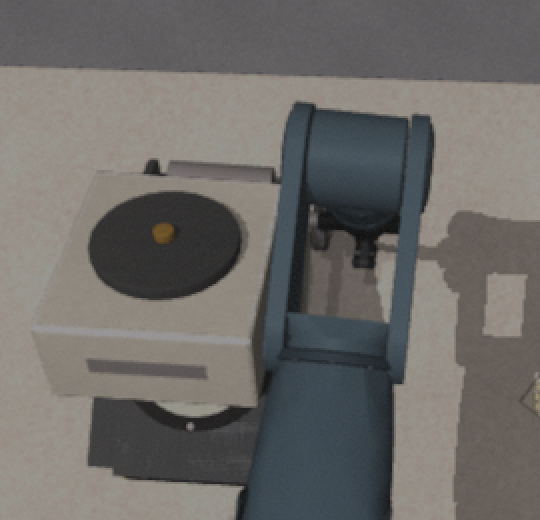

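The hood is open about 40° and moving freely. The arm's fork (270–300, 110–370) sits right beside the hood's right edge at about x = 275, so I'll check that clearance with the next step.

Emit:
{"fn": "carry_out", "kwargs": {
  "plan": [
    [[0.0008, 0, 0.0001, 0, 0, 0, 0], [0.0016, -0.0001, 0.0002, 0, 0, 0, 0], [0.0024, -0.0001, 0.0003, 0, 0, 0, 0], [0.0031, -0.0001, 0.0004, 0, 0, 0, 0], [0.0039, -0.0001, 0.0004, 0, 0, 0, 0]]
  ]
}}

```text
time_s: 13.43
eef_pos: [0.6614, 0.068, 0.3116]
eef_rot: [0.001, 0.724, 0.69, 0.001]
wrist_force: [-2.5, 1.8, 6.4]
opening: 0.237
grasp_force: 60.3
```

```bash
sed -i 's/^qc=np/np.savez("\/tmp\/last",**c)\nqc=np/' s.py; RATE=0.25 python3 s.py hold; python3 - <<'E'
from h import *
c=dict(np.load("/tmp/last.npz")); w=cloud(c)
rgb=c["pixels"].astype(int); blue=(rgb[...,2]>rgb[...,0]+8)&(w[...,2]>.2)
p=w[100:310,180:280][blue[100:310,180:280]]; f=(p-H)@R; f[:,1]-=.225
for lo in np.arange(.25,1.0,.1):
    m=(p[:,2]>lo)&(p[:,2]<=lo+.1)
    if m.sum(): print("z %.2f n %d ymax(from mid) %.3f  x %.2f..%.2f"%(lo,m.sum(),np.percentile(f[m,1],99),p[m,0].min(),p[m,0].max()))
E
```

```text
fit s 1.078 b -0.005 cost 0.4  th_model 0.772 w 0.044
u [1.191 1.208 1.217 1.216 1.214 1.213 1.214]
t 13.48 th 0.773 (0.0021,5390) q_meas 1.221 q_cmd 1.223 F [-2.8  1.1  5.6] gf 60
next [1.217 1.21  1.204 1.197 1.191] [[[-0.001, 0.0, -0.0001, 0, 0, 0, 0], [-0.0021, 0.0001, -0.0002, 0, 0, 0, 0], [-0.0031, 0.0001, -0.0003, 0, 0, 0, 0], [-0.0041, 0.0001, -0.0005, 0, 0, 0, 0], [-0.0051, 0.0002, -0.0006, 0, 0, 0, 0]]]
z 0.25 n 19 ymax(from mid) -0.120  x 0.57..0.68
z 0.35 n 17 ymax(from mid) -0.121  x 0.50..0.65
z 0.45 n 39 ymax(from mid) -0.205  x 0.62..0.65
z 0.55 n 273 ymax(from mid) -0.172  x 0.47..0.69
z 0.65 n 10892 ymax(from mid) -0.170  x 0.35..0.70
```

Emit:
{"fn": "carry_out", "kwargs": {
  "plan": [
    [[-0.001, 0, -0.0001, 0, 0, 0, 0], [-0.0021, 0.0001, -0.0002, 0, 0, 0, 0], [-0.0031, 0.0001, -0.0003, 0, 0, 0, 0], [-0.0041, 0.0001, -0.0005, 0, 0, 0, 0], [-0.0051, 0.0002, -0.0006, 0, 0, 0, 0]]
  ]
}}

```text
time_s: 13.9
eef_pos: [0.6563, 0.0682, 0.3109]
eef_rot: [0.001, 0.724, 0.69, 0.001]
wrist_force: [-2.6, 1.0, 5.0]
opening: 0.238
grasp_force: 60.3
```

```bash
python3 s.py hold
```

```text
fit s 1.076 b -0.003 cost 0.6  th_model 0.801 w 0.050
u [1.172 1.211 1.221 1.214 1.21  1.21  1.211]
t 13.95 th 0.802 (0.0021,5319) q_meas 1.188 q_cmd 1.191 F [-3.5  1.4  6.5] gf 60
next [1.187 1.183 1.18  1.176 1.172] [[[-0.0006, 0.0, -0.0001, 0, 0, 0, 0], [-0.0012, 0.0, -0.0002, 0, 0, 0, 0], [-0.0018, 0.0001, -0.0002, 0, 0, 0, 0], [-0.0023, 0.0001, -0.0003, 0, 0, 0, 0], [-0.0029, 0.0001, -0.0004, 0, 0, 0, 0]]]
```

Emit:
{"fn": "carry_out", "kwargs": {
  "plan": [
    [[-0.0006, 0, -0.0001, 0, 0, 0, 0], [-0.0012, 0, -0.0002, 0, 0, 0, 0], [-0.0018, 0.0001, -0.0002, 0, 0, 0, 0], [-0.0023, 0.0001, -0.0003, 0, 0, 0, 0], [-0.0029, 0.0001, -0.0004, 0, 0, 0, 0]]
  ]
}}

```text
time_s: 14.37
eef_pos: [0.6535, 0.0683, 0.3105]
eef_rot: [0.001, 0.724, 0.69, 0.001]
wrist_force: [-3.2, 2.1, 5.6]
opening: 0.235
grasp_force: 60.3
```

```bash
python3 s.py hold
```

```text
fit s 1.071 b -0.004 cost 0.2  th_model 0.816 w 0.006
u [1.198 1.218 1.215 1.209 1.208 1.209 1.21 ]
t 14.42 th 0.816 (0.0021,5289) q_meas 1.170 q_cmd 1.172 F [-3.9  0.6  5.4] gf 60
next [1.178 1.183 1.188 1.193 1.198] [[[0.0008, -0.0, 0.0001, 0, 0, 0, 0], [0.0016, -0.0001, 0.0002, 0, 0, 0, 0], [0.0025, -0.0001, 0.0003, 0, 0, 0, 0], [0.0033, -0.0001, 0.0005, 0, 0, 0, 0], [0.0041, -0.0001, 0.0006, 0, 0, 0, 0]]]
```

Emit:
{"fn": "carry_out", "kwargs": {
  "plan": [
    [[0.0008, 0, 0.0001, 0, 0, 0, 0], [0.0016, -0.0001, 0.0002, 0, 0, 0, 0], [0.0025, -0.0001, 0.0003, 0, 0, 0, 0], [0.0033, -0.0001, 0.0005, 0, 0, 0, 0], [0.0041, -0.0001, 0.0006, 0, 0, 0, 0]]
  ]
}}

```text
time_s: 14.83
eef_pos: [0.6576, 0.0682, 0.3111]
eef_rot: [0.001, 0.724, 0.69, 0.001]
wrist_force: [-2.5, 0.8, 5.1]
opening: 0.234
grasp_force: 60.3
```

```bash
python3 s.py hold
```

```text
fit s 1.072 b -0.003 cost 0.2  th_model 0.811 w -0.026
u [1.201 1.213 1.212 1.209 1.208 1.208 1.209]
t 14.88 th 0.812 (0.0021,5298) q_meas 1.197 q_cmd 1.198 F [-2.7  1.   5.1] gf 60
next [1.199 1.199 1.2   1.2   1.201] [[[0.0001, -0.0, 0.0, 0, 0, 0, 0], [0.0002, -0.0, 0.0, 0, 0, 0, 0], [0.0002, -0.0, 0.0, 0, 0, 0, 0], [0.0003, -0.0, 0.0, 0, 0, 0, 0], [0.0004, -0.0, 0.0001, 0, 0, 0, 0]]]
```

Emit:
{"fn": "carry_out", "kwargs": {
  "plan": [
    [[0.0001, 0, 0, 0, 0, 0, 0], [0.0002, 0, 0, 0, 0, 0, 0], [0.0002, 0, 0, 0, 0, 0, 0], [0.0003, 0, 0, 0, 0, 0, 0], [0.0004, 0, 0.0001, 0, 0, 0, 0]]
  ]
}}

```text
time_s: 15.3
eef_pos: [0.658, 0.0682, 0.3112]
eef_rot: [0.001, 0.724, 0.69, 0.001]
wrist_force: [-3.8, 0.4, 4.9]
opening: 0.235
grasp_force: 60.3
```

```bash
python3 s.py hold
```

```text
fit s 1.071 b -0.000 cost 0.6  th_model 0.813 w 0.006
u [1.166 1.205 1.215 1.208 1.204 1.204 1.205]
t 15.35 th 0.814 (0.0021,5292) q_meas 1.199 q_cmd 1.201 F [-2.9  1.5  5.6] gf 60
next [1.194 1.187 1.18  1.173 1.166] [[[-0.0011, 0.0, -0.0001, 0, 0, 0, 0], [-0.0022, 0.0001, -0.0003, 0, 0, 0, 0], [-0.0033, 0.0001, -0.0004, 0, 0, 0, 0], [-0.0044, 0.0002, -0.0006, 0, 0, 0, 0], [-0.0055, 0.0002, -0.0008, 0, 0, 0, 0]]]
```

Emit:
{"fn": "carry_out", "kwargs": {
  "plan": [
    [[-0.0011, 0, -0.0001, 0, 0, 0, 0], [-0.0022, 0.0001, -0.0003, 0, 0, 0, 0], [-0.0033, 0.0001, -0.0004, 0, 0, 0, 0], [-0.0044, 0.0002, -0.0006, 0, 0, 0, 0], [-0.0055, 0.0002, -0.0008, 0, 0, 0, 0]]
  ]
}}

```text
time_s: 15.77
eef_pos: [0.6524, 0.0683, 0.3104]
eef_rot: [0.001, 0.724, 0.69, 0.001]
wrist_force: [-3.1, 0.8, 5.4]
opening: 0.239
grasp_force: 60.3
```

```bash
python3 s.py hold
```

```text
fit s 1.070 b 0.001 cost 0.3  th_model 0.816 w -0.005
u [1.202 1.213 1.208 1.203 1.203 1.204 1.204]
t 15.82 th 0.815 (0.0021,5286) q_meas 1.162 q_cmd 1.166 F [-3.6  1.   5.3] gf 60
next [1.173 1.181 1.188 1.195 1.202] [[[0.0012, -0.0, 0.0002, 0, 0, 0, 0], [0.0023, -0.0001, 0.0003, 0, 0, 0, 0], [0.0035, -0.0001, 0.0005, 0, 0, 0, 0], [0.0046, -0.0002, 0.0007, 0, 0, 0, 0], [0.0058, -0.0002, 0.0008, 0, 0, 0, 0]]]
```

Emit:
{"fn": "carry_out", "kwargs": {
  "plan": [
    [[0.0012, 0, 0.0002, 0, 0, 0, 0], [0.0023, -0.0001, 0.0003, 0, 0, 0, 0], [0.0035, -0.0001, 0.0005, 0, 0, 0, 0], [0.0046, -0.0002, 0.0007, 0, 0, 0, 0], [0.0058, -0.0002, 0.0008, 0, 0, 0, 0]]
  ]
}}

```text
time_s: 16.23
eef_pos: [0.6582, 0.0682, 0.3112]
eef_rot: [0.001, 0.724, 0.69, 0.001]
wrist_force: [-3.6, 1.7, 5.8]
opening: 0.238
grasp_force: 60.3
```

```bash
python3 s.py hold
```

```text
fit s 1.070 b -0.000 cost 0.2  th_model 0.799 w -0.048
u [1.223 1.209 1.202 1.203 1.205 1.205 1.205]
t 16.28 th 0.799 (0.0021,5324) q_meas 1.202 q_cmd 1.202 F [-3.4  1.1  5.3] gf 60
next [1.207 1.211 1.215 1.219 1.223] [[[0.0006, -0.0, 0.0001, 0, 0, 0, 0], [0.0013, -0.0, 0.0001, 0, 0, 0, 0], [0.0019, -0.0001, 0.0002, 0, 0, 0, 0], [0.0026, -0.0001, 0.0003, 0, 0, 0, 0], [0.0032, -0.0001, 0.0003, 0, 0, 0, 0]]]
```

Emit:
{"fn": "carry_out", "kwargs": {
  "plan": [
    [[0.0006, 0, 0.0001, 0, 0, 0, 0], [0.0013, 0, 0.0001, 0, 0, 0, 0], [0.0019, -0.0001, 0.0002, 0, 0, 0, 0], [0.0026, -0.0001, 0.0003, 0, 0, 0, 0], [0.0032, -0.0001, 0.0003, 0, 0, 0, 0]]
  ]
}}

```text
time_s: 16.7
eef_pos: [0.6615, 0.068, 0.3116]
eef_rot: [0.001, 0.724, 0.69, 0.001]
wrist_force: [-3.6, 1.6, 6.1]
opening: 0.239
grasp_force: 60.3
```

```bash
python3 s.py hold
```

```text
fit s 1.069 b 0.002 cost 0.9  th_model 0.794 w 0.004
u [1.167 1.197 1.21  1.206 1.202 1.202 1.202]
t 16.75 th 0.795 (0.0021,5337) q_meas 1.221 q_cmd 1.223 F [-5.1  0.7  6.9] gf 60
next [1.212 1.2   1.189 1.178 1.167] [[[-0.0018, 0.0001, -0.0002, 0, 0, 0, 0], [-0.0035, 0.0001, -0.0004, 0, 0, 0, 0], [-0.0053, 0.0002, -0.0006, 0, 0, 0, 0], [-0.0071, 0.0002, -0.0009, 0, 0, 0, 0], [-0.0088, 0.0003, -0.0011, 0, 0, 0, 0]]]
```

Emit:
{"fn": "carry_out", "kwargs": {
  "plan": [
    [[-0.0018, 0.0001, -0.0002, 0, 0, 0, 0], [-0.0035, 0.0001, -0.0004, 0, 0, 0, 0], [-0.0053, 0.0002, -0.0006, 0, 0, 0, 0], [-0.0071, 0.0002, -0.0009, 0, 0, 0, 0], [-0.0088, 0.0003, -0.0011, 0, 0, 0, 0]]
  ]
}}

```text
time_s: 17.17
eef_pos: [0.6525, 0.0684, 0.3104]
eef_rot: [0.001, 0.724, 0.69, 0.001]
wrist_force: [-2.1, 1.6, 5.4]
opening: 0.239
grasp_force: 60.3
```

```bash
python3 s.py hold
```

```text
fit s 1.069 b 0.003 cost 0.3  th_model 0.806 w 0.025
u [1.187 1.207 1.206 1.201 1.2   1.2   1.201]
t 17.22 th 0.806 (0.0021,5307) q_meas 1.163 q_cmd 1.167 F [-3.2  1.4  5.6] gf 60
next [1.171 1.175 1.179 1.183 1.187] [[[0.0006, -0.0, 0.0001, 0, 0, 0, 0], [0.0012, -0.0, 0.0002, 0, 0, 0, 0], [0.0019, -0.0001, 0.0003, 0, 0, 0, 0], [0.0025, -0.0001, 0.0004, 0, 0, 0, 0], [0.0031, -0.0001, 0.0004, 0, 0, 0, 0]]]
```

Emit:
{"fn": "carry_out", "kwargs": {
  "plan": [
    [[0.0006, 0, 0.0001, 0, 0, 0, 0], [0.0012, 0, 0.0002, 0, 0, 0, 0], [0.0019, -0.0001, 0.0003, 0, 0, 0, 0], [0.0025, -0.0001, 0.0004, 0, 0, 0, 0], [0.0031, -0.0001, 0.0004, 0, 0, 0, 0]]
  ]
}}

```text
time_s: 17.63
eef_pos: [0.6557, 0.0682, 0.3109]
eef_rot: [0.001, 0.724, 0.69, 0.001]
wrist_force: [-3.9, 0.1, 6.4]
opening: 0.24
grasp_force: 60.3
```

```bash
python3 s.py hold
```

```text
fit s 1.069 b 0.001 cost 0.7  th_model 0.794 w -0.048
u [1.242 1.211 1.196 1.199 1.203 1.204 1.203]
t 17.68 th 0.793 (0.0020,5341) q_meas 1.185 q_cmd 1.187 F [-4.2  1.3  5.5] gf 60
next [1.198 1.209 1.22  1.231 1.242] [[[0.0018, -0.0001, 0.0002, 0, 0, 0, 0], [0.0035, -0.0001, 0.0004, 0, 0, 0, 0], [0.0053, -0.0002, 0.0006, 0, 0, 0, 0], [0.0071, -0.0002, 0.0008, 0, 0, 0, 0], [0.0088, -0.0003, 0.0009, 0, 0, 0, 0]]]
```

Emit:
{"fn": "carry_out", "kwargs": {
  "plan": [
    [[0.0018, -0.0001, 0.0002, 0, 0, 0, 0], [0.0035, -0.0001, 0.0004, 0, 0, 0, 0], [0.0053, -0.0002, 0.0006, 0, 0, 0, 0], [0.0071, -0.0002, 0.0008, 0, 0, 0, 0], [0.0088, -0.0003, 0.0009, 0, 0, 0, 0]]
  ]
}}

```text
time_s: 18.1
eef_pos: [0.6646, 0.0679, 0.3119]
eef_rot: [0.001, 0.724, 0.69, 0.001]
wrist_force: [-3.3, 1.0, 6.7]
opening: 0.231
grasp_force: 60.3
```

```bash
python3 s.py hold
```

```text
fit s 1.070 b 0.001 cost 0.7  th_model 0.775 w -0.025
u [1.195 1.195 1.203 1.205 1.204 1.203 1.203]
t 18.15 th 0.777 (0.0021,5385) q_meas 1.242 q_cmd 1.242 F [-3.9  1.5  5.6] gf 60
next [1.233 1.223 1.214 1.205 1.195] [[[-0.0015, 0.0001, -0.0001, 0, 0, 0, 0], [-0.003, 0.0001, -0.0003, 0, 0, 0, 0], [-0.0045, 0.0002, -0.0004, 0, 0, 0, 0], [-0.0059, 0.0002, -0.0006, 0, 0, 0, 0], [-0.0074, 0.0003, -0.0008, 0, 0, 0, 0]]]
```

Emit:
{"fn": "carry_out", "kwargs": {
  "plan": [
    [[-0.0015, 0.0001, -0.0001, 0, 0, 0, 0], [-0.003, 0.0001, -0.0003, 0, 0, 0, 0], [-0.0045, 0.0002, -0.0004, 0, 0, 0, 0], [-0.0059, 0.0002, -0.0006, 0, 0, 0, 0], [-0.0074, 0.0003, -0.0008, 0, 0, 0, 0]]
  ]
}}

```text
time_s: 18.57
eef_pos: [0.6571, 0.0682, 0.311]
eef_rot: [0.001, 0.724, 0.69, 0.001]
wrist_force: [-2.9, 0.5, 6.6]
opening: 0.235
grasp_force: 60.3
```

```bash
python3 s.py hold
```

```text
fit s 1.068 b 0.003 cost 0.3  th_model 0.789 w 0.048
u [1.165 1.197 1.208 1.203 1.2   1.2   1.2  ]
t 18.62 th 0.789 (0.0021,5350) q_meas 1.192 q_cmd 1.195 F [-3.7  0.9  6.3] gf 60
next [1.189 1.183 1.177 1.171 1.165] [[[-0.001, 0.0, -0.0001, 0, 0, 0, 0], [-0.0019, 0.0001, -0.0003, 0, 0, 0, 0], [-0.0029, 0.0001, -0.0004, 0, 0, 0, 0], [-0.0039, 0.0001, -0.0005, 0, 0, 0, 0], [-0.0049, 0.0002, -0.0007, 0, 0, 0, 0]]]
```

Emit:
{"fn": "carry_out", "kwargs": {
  "plan": [
    [[-0.001, 0, -0.0001, 0, 0, 0, 0], [-0.0019, 0.0001, -0.0003, 0, 0, 0, 0], [-0.0029, 0.0001, -0.0004, 0, 0, 0, 0], [-0.0039, 0.0001, -0.0005, 0, 0, 0, 0], [-0.0049, 0.0002, -0.0007, 0, 0, 0, 0]]
  ]
}}

```text
time_s: 19.03
eef_pos: [0.6522, 0.0684, 0.3103]
eef_rot: [0.001, 0.724, 0.69, 0.001]
wrist_force: [-4.5, 0.8, 5.6]
opening: 0.234
grasp_force: 60.3
```

```bash
python3 s.py hold
```

```text
fit s 1.070 b 0.002 cost 1.2  th_model 0.792 w -0.014
u [1.241 1.213 1.197 1.198 1.203 1.203 1.203]
t 19.08 th 0.790 (0.0021,5350) q_meas 1.161 q_cmd 1.165 F [-4.3  0.7  6.4] gf 60
next [1.18  1.195 1.21  1.226 1.241] [[[0.0024, -0.0001, 0.0004, 0, 0, 0, 0], [0.0048, -0.0002, 0.0007, 0, 0, 0, 0], [0.0072, -0.0003, 0.001, 0, 0, 0, 0], [0.0096, -0.0003, 0.0012, 0, 0, 0, 0], [0.0121, -0.0004, 0.0014, 0, 0, 0, 0]]]
```

Emit:
{"fn": "carry_out", "kwargs": {
  "plan": [
    [[0.0024, -0.0001, 0.0004, 0, 0, 0, 0], [0.0048, -0.0002, 0.0007, 0, 0, 0, 0], [0.0072, -0.0003, 0.001, 0, 0, 0, 0], [0.0096, -0.0003, 0.0012, 0, 0, 0, 0], [0.0121, -0.0004, 0.0014, 0, 0, 0, 0]]
  ]
}}

```text
time_s: 19.5
eef_pos: [0.6645, 0.0679, 0.3118]
eef_rot: [0.001, 0.724, 0.69, 0.001]
wrist_force: [-3.6, 0.1, 6.3]
opening: 0.237
grasp_force: 60.3
```

```bash
python3 s.py hold
```

```text
fit s 1.071 b -0.001 cost 0.3  th_model 0.765 w -0.060
u [1.242 1.202 1.196 1.203 1.207 1.206 1.206]
t 19.55 th 0.765 (0.0020,5407) q_meas 1.242 q_cmd 1.241 F [-2.9 -0.1  6.9] gf 60
next [1.241 1.241 1.241 1.241 1.242] [[[0.0, -0.0, 0.0, 0, 0, 0, 0], [0.0, -0.0, 0.0, 0, 0, 0, 0], [0.0001, -0.0, 0.0, 0, 0, 0, 0], [0.0001, -0.0, 0.0, 0, 0, 0, 0], [0.0001, -0.0, 0.0, 0, 0, 0, 0]]]
```

Emit:
{"fn": "carry_out", "kwargs": {
  "plan": [
    [[0, 0, 0, 0, 0, 0, 0], [0, 0, 0, 0, 0, 0, 0], [0.0001, 0, 0, 0, 0, 0, 0], [0.0001, 0, 0, 0, 0, 0, 0], [0.0001, 0, 0, 0, 0, 0, 0]]
  ]
}}

```text
time_s: 19.97
eef_pos: [0.6645, 0.0679, 0.3118]
eef_rot: [0.001, 0.724, 0.69, 0.001]
wrist_force: [-2.7, 0.2, 6.1]
opening: 0.239
grasp_force: 60.3
```

```bash
python3 s.py hold
```

```text
fit s 1.068 b 0.001 cost 1.0  th_model 0.768 w 0.042
u [1.158 1.19  1.21  1.208 1.203 1.202 1.203]
t 20.02 th 0.770 (0.0021,5402) q_meas 1.240 q_cmd 1.242 F [-3.3 -0.3  6.1] gf 60
next [1.225 1.208 1.191 1.175 1.158] [[[-0.0027, 0.0001, -0.0002, 0, 0, 0, 0], [-0.0053, 0.0002, -0.0005, 0, 0, 0, 0], [-0.008, 0.0003, -0.0008, 0, 0, 0, 0], [-0.0106, 0.0004, -0.0012, 0, 0, 0, 0], [-0.0133, 0.0005, -0.0016, 0, 0, 0, 0]]]
```

Emit:
{"fn": "carry_out", "kwargs": {
  "plan": [
    [[-0.0027, 0.0001, -0.0002, 0, 0, 0, 0], [-0.0053, 0.0002, -0.0005, 0, 0, 0, 0], [-0.008, 0.0003, -0.0008, 0, 0, 0, 0], [-0.0106, 0.0004, -0.0012, 0, 0, 0, 0], [-0.0133, 0.0005, -0.0016, 0, 0, 0, 0]]
  ]
}}

```text
time_s: 20.43
eef_pos: [0.6511, 0.0684, 0.3101]
eef_rot: [0.001, 0.724, 0.69, 0.001]
wrist_force: [-3.6, 0.2, 6.1]
opening: 0.24
grasp_force: 60.3
```

```bash
python3 s.py hold
```

```text
fit s 1.070 b 0.003 cost 0.6  th_model 0.795 w 0.053
u [1.194 1.209 1.206 1.202 1.201 1.202 1.202]
t 20.48 th 0.794 (0.0020,5339) q_meas 1.153 q_cmd 1.158 F [-3.7  1.2  5.8] gf 60
next [1.165 1.172 1.179 1.187 1.194] [[[0.0011, -0.0, 0.0002, 0, 0, 0, 0], [0.0023, -0.0001, 0.0004, 0, 0, 0, 0], [0.0034, -0.0001, 0.0005, 0, 0, 0, 0], [0.0046, -0.0002, 0.0007, 0, 0, 0, 0], [0.0057, -0.0002, 0.0008, 0, 0, 0, 0]]]
```

Emit:
{"fn": "carry_out", "kwargs": {
  "plan": [
    [[0.0011, 0, 0.0002, 0, 0, 0, 0], [0.0023, -0.0001, 0.0004, 0, 0, 0, 0], [0.0034, -0.0001, 0.0005, 0, 0, 0, 0], [0.0046, -0.0002, 0.0007, 0, 0, 0, 0], [0.0057, -0.0002, 0.0008, 0, 0, 0, 0]]
  ]
}}

```text
time_s: 20.9
eef_pos: [0.6569, 0.0682, 0.311]
eef_rot: [0.001, 0.724, 0.69, 0.001]
wrist_force: [-4.0, 0.0, 6.3]
opening: 0.234
grasp_force: 60.3
```

```bash
python3 s.py hold
```

```text
fit s 1.069 b -0.002 cost 0.8  th_model 0.782 w -0.058
u [1.264 1.214 1.195 1.201 1.207 1.207 1.206]
t 20.95 th 0.781 (0.0021,5368) q_meas 1.193 q_cmd 1.194 F [-3.5 -1.2  6.1] gf 60
next [1.208 1.222 1.236 1.25  1.264] [[[0.0022, -0.0001, 0.0003, 0, 0, 0, 0], [0.0044, -0.0002, 0.0005, 0, 0, 0, 0], [0.0067, -0.0002, 0.0007, 0, 0, 0, 0], [0.0089, -0.0003, 0.0009, 0, 0, 0, 0], [0.0111, -0.0004, 0.001, 0, 0, 0, 0]]]
```

Emit:
{"fn": "carry_out", "kwargs": {
  "plan": [
    [[0.0022, -0.0001, 0.0003, 0, 0, 0, 0], [0.0044, -0.0002, 0.0005, 0, 0, 0, 0], [0.0067, -0.0002, 0.0007, 0, 0, 0, 0], [0.0089, -0.0003, 0.0009, 0, 0, 0, 0], [0.0111, -0.0004, 0.001, 0, 0, 0, 0]]
  ]
}}

```text
time_s: 21.37
eef_pos: [0.6681, 0.0678, 0.3121]
eef_rot: [0.001, 0.724, 0.69, 0.001]
wrist_force: [-3.7, 0.8, 6.4]
opening: 0.237
grasp_force: 60.3
```

```bash
python3 s.py hold
```

```text
fit s 1.072 b 0.001 cost 1.4  th_model 0.766 w -0.012
u [1.182 1.191 1.206 1.208 1.206 1.205 1.205]
t 21.42 th 0.768 (0.0021,5391) q_meas 1.264 q_cmd 1.264 F [-4.4  0.5  6.3] gf 60
next [1.247 1.231 1.215 1.198 1.182] [[[-0.0026, 0.0001, -0.0002, 0, 0, 0, 0], [-0.0052, 0.0002, -0.0004, 0, 0, 0, 0], [-0.0078, 0.0003, -0.0006, 0, 0, 0, 0], [-0.0104, 0.0004, -0.0009, 0, 0, 0, 0], [-0.013, 0.0005, -0.0013, 0, 0, 0, 0]]]
```

Emit:
{"fn": "carry_out", "kwargs": {
  "plan": [
    [[-0.0026, 0.0001, -0.0002, 0, 0, 0, 0], [-0.0052, 0.0002, -0.0004, 0, 0, 0, 0], [-0.0078, 0.0003, -0.0006, 0, 0, 0, 0], [-0.0104, 0.0004, -0.0009, 0, 0, 0, 0], [-0.013, 0.0005, -0.0013, 0, 0, 0, 0]]
  ]
}}

```text
time_s: 21.83
eef_pos: [0.6549, 0.0683, 0.3107]
eef_rot: [0.001, 0.724, 0.69, 0.001]
wrist_force: [-4.5, 1.0, 6.3]
opening: 0.234
grasp_force: 60.4
```

```bash
REF=0 RATE=0.2 python3 s.py lower
```

```text
fit s 1.067 b 0.003 cost 0.6  th_model 0.797 w 0.086
u [1.034 1.24  1.322 1.309 1.291 1.288 1.287]
t 21.88 th 0.797 (0.0021,5327) q_meas 1.177 q_cmd 1.182 F [-3.6  1.   6.7] gf 60
next [1.152 1.123 1.093 1.064 1.034] [[[-0.0047, 0.0002, -0.0007, 0, 0, 0, 0], [-0.0093, 0.0003, -0.0016, 0, 0, 0, 0], [-0.0139, 0.0005, -0.0026, 0, 0, 0, 0], [-0.0185, 0.0006, -0.0037, 0, 0, 0, 0], [-0.0231, 0.0008, -0.005, 0, 0, 0, 0]]]
```

Emit:
{"fn": "carry_out", "kwargs": {
  "plan": [
    [[-0.0047, 0.0002, -0.0007, 0, 0, 0, 0], [-0.0093, 0.0003, -0.0016, 0, 0, 0, 0], [-0.0139, 0.0005, -0.0026, 0, 0, 0, 0], [-0.0185, 0.0006, -0.0037, 0, 0, 0, 0], [-0.0231, 0.0008, -0.005, 0, 0, 0, 0]]
  ]
}}

```text
time_s: 22.3
eef_pos: [0.6316, 0.0691, 0.3055]
eef_rot: [0.001, 0.724, 0.69, 0.0]
wrist_force: [-4.3, 1.1, 6.2]
opening: 0.238
grasp_force: 60.3
```

```bash
REF=0 RATE=0.2 python3 s.py lower
```

```text
fit s 1.069 b -0.001 cost 2.9  th_model 0.785 w -0.150
u [1.234 1.296 1.261 1.284 1.303 1.303 1.302]
t 22.35 th 0.782 (0.0020,5371) q_meas 1.025 q_cmd 1.034 F [-4.4  0.6  6.5] gf 60
next [1.074 1.114 1.154 1.194 1.234] [[[0.0062, -0.0002, 0.0017, 0, 0, 0, 0], [0.0124, -0.0004, 0.0031, 0, 0, 0, 0], [0.0187, -0.0007, 0.0043, 0, 0, 0, 0], [0.025, -0.0009, 0.0052, 0, 0, 0, 0], [0.0314, -0.0011, 0.0059, 0, 0, 0, 0]]]
```

Emit:
{"fn": "carry_out", "kwargs": {
  "plan": [
    [[0.0062, -0.0002, 0.0017, 0, 0, 0, 0], [0.0124, -0.0004, 0.0031, 0, 0, 0, 0], [0.0187, -0.0007, 0.0043, 0, 0, 0, 0], [0.025, -0.0009, 0.0052, 0, 0, 0, 0], [0.0314, -0.0011, 0.0059, 0, 0, 0, 0]]
  ]
}}

```text
time_s: 22.77
eef_pos: [0.6634, 0.068, 0.3117]
eef_rot: [0.001, 0.724, 0.69, 0.0]
wrist_force: [-4.0, 0.1, 6.9]
opening: 0.235
grasp_force: 60.4
```

```bash
REF=0 RATE=0.2 python3 s.py lower
```

```text
fit s 1.071 b -0.005 cost 0.8  th_model 0.611 w -0.492
u [1.434 1.309 1.253 1.284 1.301 1.31  1.318]
t 22.82 th 0.612 (0.0021,5635) q_meas 1.239 q_cmd 1.234 F [-5.3 -0.4  7. ] gf 61
next [1.274 1.314 1.354 1.394 1.434] [[[0.0064, -0.0002, 0.0004, 0, 0, 0, 0], [0.0128, -0.0004, 0.0006, 0, 0, 0, 0], [0.0192, -0.0007, 0.0005, 0, 0, 0, 0], [0.0256, -0.0009, 0.0002, 0, 0, 0, 0], [0.0319, -0.0011, -0.0004, 0, 0, 0, 0]]]
```

```bash
python3 - <<'E'
import json,numpy as np
S=json.load(open("st.json")); q0=S["qc"][-1][1]; S["pend"]=[1.32,1.40,1.44,1.44,1.43]; json.dump(S,open("st.json","w"))
p=lambda q:np.array([-.16*np.cos(.25+q),.16*np.sin(.25+q)])
for q in S["pend"]: print((p(q)-p(q0)).round(4))
E
```

```text
[0.0137 0.0006]
[0.0265 0.0001]
[ 0.0329 -0.0005]
[ 0.0329 -0.0005]
[ 0.0313 -0.0004]
```

Emit:
{"fn": "carry_out", "kwargs": {
  "plan": [
    [[0.0137, -0.0005, 0.0006, 0, 0, 0, 0], [0.0265, -0.0009, 0.0001, 0, 0, 0, 0], [0.0329, -0.0011, -0.0005, 0, 0, 0, 0], [0.0329, -0.0011, -0.0005, 0, 0, 0, 0], [0.0313, -0.0011, -0.0004, 0, 0, 0, 0]]
  ]
}}

```text
time_s: 23.23
eef_pos: [0.6951, 0.0668, 0.3114]
eef_rot: [0.001, 0.724, 0.69, 0.001]
wrist_force: [-5.2, 1.6, 8.2]
opening: 0.237
grasp_force: 60.6
```

```bash
sed -i 's/d\*2.0/d*.7/' s.py; REF=0 RATE=0.2 python3 s.py lower
```

```text
fit s 1.042 b -0.010 cost 8.1  th_model 0.457 w -0.161
u [1.23  1.345 1.292 1.248 1.273 1.223 1.225]
t 23.28 th 0.462 (0.0021,5672) q_meas 1.428 q_cmd 1.430 F [-4.7  1.2  7.1] gf 61
next [1.39 1.35 1.31 1.27 1.23] [[[-0.0064, 0.0002, 0.0006, 0, 0, 0, 0], [-0.0128, 0.0004, 0.0009, 0, 0, 0, 0], [-0.0192, 0.0007, 0.0009, 0, 0, 0, 0], [-0.0256, 0.0009, 0.0007, 0, 0, 0, 0], [-0.0319, 0.0011, 0.0003, 0, 0, 0, 0]]]
```

```bash
cat > o.py <<'E'
import json,sys,numpy as np
S=json.load(open("st.json")); q0=S["qc"][-1][1]; S["pend"]=[float(v) for v in sys.argv[1:]]; json.dump(S,open("st.json","w"))
p=lambda q:np.array([-.16*np.cos(.25+q),.16*np.sin(.25+q)])
for q in S["pend"]: print((p(q)-p(q0)).round(4))
E
sed -i 's/D\[-14:\]/D/; s/(p\[0\]-1.07)\/.02/(p[0]-1.07)\/.004/' s.py; python3 o.py 1.35 1.3 1.28 1.28 1.28
```

```text
[-0.0128  0.0009]
[-0.0208  0.0009]
[-0.024   0.0008]
[-0.024   0.0008]
[-0.024   0.0008]
```

Emit:
{"fn": "carry_out", "kwargs": {
  "plan": [
    [[-0.0128, 0.0004, 0.0009, 0, 0, 0, 0], [-0.0208, 0.0007, 0.0009, 0, 0, 0, 0], [-0.024, 0.0008, 0.0008, 0, 0, 0, 0], [-0.024, 0.0008, 0.0008, 0, 0, 0, 0], [-0.024, 0.0008, 0.0008, 0, 0, 0, 0]]
  ]
}}

```text
time_s: 23.7
eef_pos: [0.67, 0.0677, 0.3122]
eef_rot: [0.001, 0.724, 0.69, 0.0]
wrist_force: [-4.0, 1.1, 6.6]
opening: 0.236
grasp_force: 60.4
```

```bash
REF=0 RATE=0.15 python3 s.py lower
```

```text
fit s 1.069 b 0.014 cost 3.0  th_model 0.447 w -0.001
u [1.181 1.347 1.295 1.267 1.261 1.276 1.276]
t 23.75 th 0.446 (0.0021,5661) q_meas 1.275 q_cmd 1.280 F [-5.   1.   7.4] gf 60
next [1.26  1.241 1.221 1.201 1.181] [[[-0.0032, 0.0001, -0.0002, 0, 0, 0, 0], [-0.0063, 0.0002, -0.0004, 0, 0, 0, 0], [-0.0095, 0.0003, -0.0007, 0, 0, 0, 0], [-0.0126, 0.0004, -0.001, 0, 0, 0, 0], [-0.0157, 0.0006, -0.0014, 0, 0, 0, 0]]]
```

```bash
python3 o.py 1.25 1.23 1.22 1.22 1.22
```

```text
[-0.0048 -0.0003]
[-0.008  -0.0005]
[-0.0096 -0.0007]
[-0.0096 -0.0007]
[-0.0096 -0.0007]
```

Emit:
{"fn": "carry_out", "kwargs": {
  "plan": [
    [[-0.0048, 0.0002, -0.0003, 0, 0, 0, 0], [-0.008, 0.0003, -0.0006, 0, 0, 0, 0], [-0.0096, 0.0003, -0.0007, 0, 0, 0, 0], [-0.0096, 0.0003, -0.0007, 0, 0, 0, 0], [-0.0096, 0.0003, -0.0007, 0, 0, 0, 0]]
  ]
}}

```text
time_s: 24.17
eef_pos: [0.6605, 0.0681, 0.3114]
eef_rot: [0.001, 0.724, 0.69, 0.0]
wrist_force: [-5.8, 0.8, 6.7]
opening: 0.239
grasp_force: 60.5
```

```bash
REF=0 RATE=0.15 python3 s.py lower
```

```text
fit s 1.071 b 0.008 cost 8.5  th_model 0.393 w -0.186
u [1.412 1.246 1.281 1.28  1.257 1.244 1.247]
t 24.22 th 0.389 (0.0021,5628) q_meas 1.215 q_cmd 1.220 F [-5.8  0.4  6.6] gf 60
next [1.258 1.297 1.335 1.374 1.412] [[[0.0061, -0.0002, 0.0005, 0, 0, 0, 0], [0.0123, -0.0004, 0.0008, 0, 0, 0, 0], [0.0184, -0.0006, 0.0008, 0, 0, 0, 0], [0.0245, -0.0009, 0.0006, 0, 0, 0, 0], [0.0307, -0.0011, 0.0001, 0, 0, 0, 0]]]
```

```bash
python3 o.py 1.29 1.32 1.32 1.32 1.32
```

```text
[0.0112 0.0007]
[0.016  0.0008]
[0.016  0.0008]
[0.016  0.0008]
[0.016  0.0008]
```

Emit:
{"fn": "carry_out", "kwargs": {
  "plan": [
    [[0.0112, -0.0004, 0.0008, 0, 0, 0, 0], [0.016, -0.0006, 0.0008, 0, 0, 0, 0], [0.016, -0.0006, 0.0008, 0, 0, 0, 0], [0.016, -0.0006, 0.0008, 0, 0, 0, 0], [0.016, -0.0006, 0.0008, 0, 0, 0, 0]]
  ]
}}

```text
time_s: 24.63
eef_pos: [0.6768, 0.0675, 0.3123]
eef_rot: [0.001, 0.724, 0.69, 0.0]
wrist_force: [-5.6, 0.0, 7.3]
opening: 0.239
grasp_force: 60.5
```

```bash
REF=0 RATE=0.15 python3 s.py lower
```

```text
fit s 1.070 b -0.001 cost 1.0  th_model 0.272 w -0.252
u [1.346 1.254 1.279 1.291 1.242 1.261 1.244]
t 24.68 th 0.273 (0.0022,5476) q_meas 1.316 q_cmd 1.320 F [-6.1  1.2  8.5] gf 61
next [1.325 1.331 1.336 1.341 1.346] [[[0.0008, -0.0, -0.0, 0, 0, 0, 0], [0.0017, -0.0001, -0.0, 0, 0, 0, 0], [0.0025, -0.0001, -0.0, 0, 0, 0, 0], [0.0034, -0.0001, -0.0, 0, 0, 0, 0], [0.0042, -0.0001, -0.0001, 0, 0, 0, 0]]]
```

Emit:
{"fn": "carry_out", "kwargs": {
  "plan": [
    [[0.0008, 0, 0, 0, 0, 0, 0], [0.0017, -0.0001, 0, 0, 0, 0, 0], [0.0025, -0.0001, 0, 0, 0, 0, 0], [0.0034, -0.0001, 0, 0, 0, 0, 0], [0.0042, -0.0001, -0.0001, 0, 0, 0, 0]]
  ]
}}

```text
time_s: 25.1
eef_pos: [0.6808, 0.0673, 0.3123]
eef_rot: [0.001, 0.724, 0.69, 0.0]
wrist_force: [-5.7, 0.3, 7.3]
opening: 0.235
grasp_force: 60.6
```

```bash
REF=0 RATE=0.12 python3 s.py lower
```

```text
fit s 1.069 b 0.004 cost 2.2  th_model 0.191 w -0.125
u [1.229 1.292 1.265 1.244 1.245 1.247 1.248]
t 25.15 th 0.194 (0.0022,5328) q_meas 1.342 q_cmd 1.346 F [-6.1  0.3  7.9] gf 61
next [1.323 1.3   1.276 1.253 1.229] [[[-0.0037, 0.0001, 0.0001, 0, 0, 0, 0], [-0.0075, 0.0003, 0.0, 0, 0, 0, 0], [-0.0112, 0.0004, -0.0001, 0, 0, 0, 0], [-0.015, 0.0005, -0.0003, 0, 0, 0, 0], [-0.0187, 0.0007, -0.0006, 0, 0, 0, 0]]]
```

```bash
python3 o.py 1.31 1.29 1.285 1.28 1.28
```

```text
[-0.0058  0.    ]
[-0.009 -0.   ]
[-0.0098 -0.    ]
[-0.0106 -0.0001]
[-0.0106 -0.0001]
```

Emit:
{"fn": "carry_out", "kwargs": {
  "plan": [
    [[-0.0058, 0.0002, 0.0001, 0, 0, 0, 0], [-0.009, 0.0003, 0, 0, 0, 0, 0], [-0.0098, 0.0003, 0, 0, 0, 0, 0], [-0.0106, 0.0004, -0.0001, 0, 0, 0, 0], [-0.0106, 0.0004, -0.0001, 0, 0, 0, 0]]
  ]
}}

```text
time_s: 25.57
eef_pos: [0.6699, 0.0677, 0.3121]
eef_rot: [0.001, 0.724, 0.69, 0.0]
wrist_force: [-6.3, 1.6, 8.0]
opening: 0.238
grasp_force: 60.6
```

```bash
REF=0 RATE=0.12 python3 s.py lower
```

```text
fit s 1.070 b 0.007 cost 0.6  th_model 0.155 w -0.073
u [1.246 1.284 1.277 1.24  1.245 1.248 1.246]
t 25.62 th 0.154 (0.0022,5235) q_meas 1.274 q_cmd 1.280 F [-5.9  0.4  8. ] gf 61
next [1.273 1.266 1.26  1.253 1.246] [[[-0.0011, 0.0, -0.0, 0, 0, 0, 0], [-0.0022, 0.0001, -0.0001, 0, 0, 0, 0], [-0.0033, 0.0001, -0.0002, 0, 0, 0, 0], [-0.0044, 0.0002, -0.0002, 0, 0, 0, 0], [-0.0054, 0.0002, -0.0003, 0, 0, 0, 0]]]
```

Emit:
{"fn": "carry_out", "kwargs": {
  "plan": [
    [[-0.0011, 0, 0, 0, 0, 0, 0], [-0.0022, 0.0001, -0.0001, 0, 0, 0, 0], [-0.0033, 0.0001, -0.0002, 0, 0, 0, 0], [-0.0044, 0.0002, -0.0002, 0, 0, 0, 0], [-0.0054, 0.0002, -0.0003, 0, 0, 0, 0]]
  ]
}}

```text
time_s: 26.03
eef_pos: [0.6645, 0.0679, 0.3118]
eef_rot: [0.0, 0.724, 0.69, 0.0]
wrist_force: [-6.5, 1.0, 9.0]
opening: 0.234
grasp_force: 60.6
```

```bash
REF=0 RATE=0.12 python3 s.py lower
```

```text
fit s 1.070 b 0.003 cost 1.1  th_model 0.100 w -0.139
u [1.308 1.261 1.244 1.237 1.235 1.234 1.234]
t 26.08 th 0.098 (0.0022,5101) q_meas 1.239 q_cmd 1.246 F [-7.1 -0.1  7. ] gf 61
next [1.258 1.271 1.283 1.295 1.308] [[[0.002, -0.0001, 0.0001, 0, 0, 0, 0], [0.0039, -0.0001, 0.0002, 0, 0, 0, 0], [0.0059, -0.0002, 0.0003, 0, 0, 0, 0], [0.0079, -0.0003, 0.0004, 0, 0, 0, 0], [0.0099, -0.0003, 0.0004, 0, 0, 0, 0]]]
```

```bash
python3 o.py 1.256 1.265 1.265 1.265 1.265
```

```text
[0.0016 0.0001]
[0.003  0.0002]
[0.003  0.0002]
[0.003  0.0002]
[0.003  0.0002]
```

Emit:
{"fn": "carry_out", "kwargs": {
  "plan": [
    [[0.0016, 0, 0.0001, 0, 0, 0, 0], [0.003, -0.0001, 0.0002, 0, 0, 0, 0], [0.003, -0.0001, 0.0002, 0, 0, 0, 0], [0.003, -0.0001, 0.0002, 0, 0, 0, 0], [0.003, -0.0001, 0.0002, 0, 0, 0, 0]]
  ]
}}

```text
time_s: 26.5
eef_pos: [0.6675, 0.0678, 0.312]
eef_rot: [0.0, 0.724, 0.69, -0.0]
wrist_force: [-6.9, 0.4, 8.4]
opening: 0.236
grasp_force: 60.7
```

```bash
REF=0 RATE=0.12 python3 s.py lower
```

```text
u [1.065 1.243 1.134 1.132 1.182 1.134 1.135]
t 26.55 th 0.022 (0.0023,4970) q_meas 1.258 q_cmd 1.265 F [-6.4  0.   8.1] gf 61
next [1.225 1.185 1.145 1.105 1.065] [[[-0.0064, 0.0002, -0.0005, 0, 0, 0, 0], [-0.0127, 0.0004, -0.0012, 0, 0, 0, 0], [-0.0191, 0.0007, -0.0022, 0, 0, 0, 0], [-0.0253, 0.0009, -0.0035, 0, 0, 0, 0], [-0.0316, 0.0011, -0.005, 0, 0, 0, 0]]]
```

```bash
python3 - <<'E'
import numpy as np
p=lambda q:np.array([-.16*np.cos(.25+q),.16*np.sin(.25+q)])
qs=[1.265,1.2,.9,.6,.3,0]
for a,b in zip(qs,qs[1:]):
    print(b,[[float(v) for v in ((p(q)-p(a)).round(4))] for q in np.linspace(a,b,6)[1:]])
E
```

```text
1.2 [[-0.0021, -0.0001], [-0.0042, -0.0003], [-0.0062, -0.0005], [-0.0083, -0.0007], [-0.0104, -0.0009]]
0.9 [[-0.0095, -0.0014], [-0.0189, -0.0035], [-0.0281, -0.006], [-0.0372, -0.0091], [-0.0461, -0.0128]]
0.6 [[-0.0086, -0.0042], [-0.017, -0.0089], [-0.0251, -0.0141], [-0.0328, -0.0197], [-0.0402, -0.0258]]
0.3 [[-0.007, -0.0065], [-0.0136, -0.0135], [-0.0198, -0.0208], [-0.0255, -0.0285], [-0.0308, -0.0366]]
0 [[-0.0048, -0.0083], [-0.009, -0.0169], [-0.0128, -0.0258], [-0.016, -0.0348], [-0.0186, -0.044]]
```

Emit:
{"fn": "carry_out", "kwargs": {
  "plan": [
    [[-0.002, 0.0001, -0.0001, 0, 0, 0, 0], [-0.004, 0.0001, -0.0003, 0, 0, 0, 0], [-0.006, 0.0002, -0.0005, 0, 0, 0, 0], [-0.008, 0.0003, -0.0007, 0, 0, 0, 0], [-0.0103, 0.0004, -0.0009, 0, 0, 0, 0]]
  ]
}}

```text
time_s: 26.97
eef_pos: [0.657, 0.0682, 0.311]
eef_rot: [0.0, 0.724, 0.69, -0.0]
wrist_force: [-7.6, 0.2, 7.4]
opening: 0.233
grasp_force: 60.6
```

Emit:
{"fn": "carry_out", "kwargs": {
  "plan": [
    [[-0.0095, 0.0003, -0.0014, 0, 0, 0, 0], [-0.0189, 0.0007, -0.0035, 0, 0, 0, 0], [-0.0281, 0.001, -0.006, 0, 0, 0, 0], [-0.0372, 0.0013, -0.0091, 0, 0, 0, 0], [-0.0461, 0.0016, -0.0128, 0, 0, 0, 0]]
  ]
}}

```text
time_s: 27.38
eef_pos: [0.6101, 0.0699, 0.2973]
eef_rot: [-0.0, 0.724, 0.69, -0.001]
wrist_force: [-7.6, 1.3, 5.2]
opening: 0.235
grasp_force: 60.4
```

Emit:
{"fn": "carry_out", "kwargs": {
  "plan": [
    [[-0.0086, 0.0003, -0.0042, 0, 0, 0, 0], [-0.017, 0.0006, -0.0089, 0, 0, 0, 0], [-0.0251, 0.0009, -0.0141, 0, 0, 0, 0], [-0.0328, 0.0012, -0.0197, 0, 0, 0, 0], [-0.0402, 0.0014, -0.0258, 0, 0, 0, 0]]
  ]
}}

```text
time_s: 27.8
eef_pos: [0.5696, 0.0714, 0.2703]
eef_rot: [-0.001, 0.724, 0.69, -0.001]
wrist_force: [-5.6, 0.9, 0.1]
opening: 0.236
grasp_force: 59.9
```

```bash
python3 s.py x .9 .9 .9 .9 .9 | grep -v next
```

```text
t 27.85 th 0.001 (0.0023,4969) q_meas 0.567 q_cmd 1.065 F [-7.5  0.3  1.5] gf 60
```

Emit:
{"fn": "carry_out", "kwargs": {
  "plan": [
    [[-0.007, 0.0002, -0.0065, 0, 0, 0, 0], [-0.0136, 0.0005, -0.0135, 0, 0, 0, 0], [-0.0198, 0.0007, -0.0208, 0, 0, 0, 0], [-0.0255, 0.0009, -0.0285, 0, 0, 0, 0], [-0.0305, 0.0011, -0.036, 0, 0, 0, 0]]
  ]
}}

```text
time_s: 28.27
eef_pos: [0.54, 0.0726, 0.2339]
eef_rot: [-0.0, 0.724, 0.69, -0.0]
wrist_force: [-0.3, 1.0, -3.6]
opening: 0.237
grasp_force: 59.5
```

Emit:
{"fn": "carry_out", "kwargs": {
  "plan": [
    [[-0.0045, 0.0002, -0.008, 0, 0, 0, 0], [-0.0085, 0.0003, -0.0165, 0, 0, 0, 0], [-0.012, 0.0004, -0.025, 0, 0, 0, 0], [-0.015, 0.0005, -0.0335, 0, 0, 0, 0], [-0.0172, 0.0006, -0.042, 0, 0, 0, 0]]
  ]
}}

```text
time_s: 28.68
eef_pos: [0.5229, 0.0732, 0.1924]
eef_rot: [-0.0, 0.724, 0.69, -0.0]
wrist_force: [-3.3, 1.5, -1.5]
opening: 0.234
grasp_force: 59.6
```

Emit:
{"fn": "carry_out", "kwargs": {
  "plan": [
    [[0, 0, 0, 0, 0, 0, 0], [0, 0, 0, 0, 0, 0, 0], [0, 0, 0, 0, 0, 0, 0], [0, 0, 0, 0, 0, 0, 0], [0, 0, 0, 0, 0, 0, 0]]
  ]
}}

```text
time_s: 29.1
eef_pos: [0.5233, 0.0732, 0.1934]
eef_rot: [-0.0, 0.724, 0.69, -0.0]
wrist_force: [-4.4, 0.3, -0.8]
opening: 0.237
grasp_force: 59.8
```

```bash
python3 s.py x .9 .9 .9 .9 .9 | grep -v next
```

```text
t 29.15 th 0.001 (0.0023,4964) q_meas 0.014 q_cmd 0.900 F [-4.7  0.3 -1.3] gf 60
```

Emit:
{"fn": "carry_out", "kwargs": {
  "plan": [
    [[0, 0, 0, 0, 0, 0, 1], [0, 0, 0, 0, 0, 0, 1], [0, 0, 0, 0, 0, 0, 1], [0, 0, 0, 0, 0, 0, 1], [0, 0, 0, 0, 0, 0, 1]]
  ]
}}

```text
time_s: 29.57
eef_pos: [0.5239, 0.0731, 0.1936]
eef_rot: [0.0, 0.724, 0.69, 0.0]
wrist_force: [-0.1, 0.1, 0.0]
opening: 0.929
grasp_force: 0.0
```

Emit:
{"fn": "carry_out", "kwargs": {
  "plan": [
    [[0, 0, 0, 0, 0, 0, 1], [0, 0, 0.01, 0, 0, 0, 1], [0, 0, 0.03, 0, 0, 0, 1], [0, 0, 0.06, 0, 0, 0, 1], [0, 0, 0.09, 0, 0, 0, 1]]
  ]
}}

```text
time_s: 29.98
eef_pos: [0.5228, 0.0732, 0.2843]
eef_rot: [-0.001, 0.724, 0.69, -0.001]
wrist_force: [-0.3, 0.2, 0.8]
opening: 0.999
grasp_force: 0.0
```

Emit:
{"fn": "carry_out", "kwargs": {
  "plan": [
    [[0, 0, 0.03, 0, 0, 0, 1], [0, 0, 0.06, 0, 0, 0, 1], [0, 0, 0.08, 0, 0, 0, 1], [0, 0, 0.08, 0, 0, 0, 1], [0, 0, 0.08, 0, 0, 0, 1]]
  ]
}}

```text
time_s: 30.4
eef_pos: [0.524, 0.0732, 0.3654]
eef_rot: [0.001, 0.724, 0.69, 0.001]
wrist_force: [-0.2, 0.6, -0.1]
opening: 1.0
grasp_force: 0.0
```

```bash
python3 - <<'E'
from h import *
c=camera("top"); print(theta(c))
c=camera("scene"); cv2.imwrite("pics/end.png",c["pixels"][...,::-1]); w=cloud(c); z=w[...,2]; m=np.zeros(z.shape,bool); m[150:190,275:335]=1; m&=(z>.185)&(z<.26)&(c["pixels"].max(-1)<60); print(w[m].mean(0),np.percentile(w[m][:,2],95))
o=get_obs(); print(o["eef_pos"],o["wrist_force"],o["opening"])
E
```

```text
(np.float64(0.0009421598029491784), np.float64(0.002273580259936444), 4773)
[0.52850905 0.08123456 0.21483727] 0.22030779708926632
[0.52289343 0.07321747 0.36246602] [ 0.02302454  0.08473648 -0.64794468] 1.0010327383019062
```

View pics/end.png

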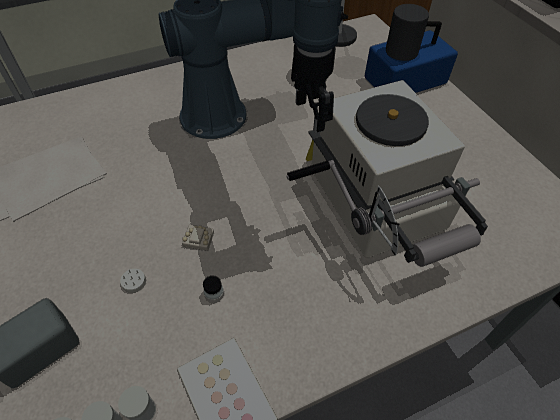

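The hood is shut and the lever's grip bar is back at its starting position, about (290,176)–(330,165). The gripper is clear above it, and the jar, cast and tray have not moved.

```bash
python3 -c "
from bench import hand_in; print(hand_in())"
```

```text
the job is handed in; nothing more can be done
None
```

The hood was held within 0.1 rad of 45 degrees for about 9 s by camera measurement, then lowered gently until shut. The lever was brought down and released and the job handed in at about 30 s; no verdict came back.

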